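# Swap the spare grinding wheel for the worn one behind the slurry bottles

## Task

The orange spare grinding wheel stands in the storage rack behind two slurry bottles: move both bottles aside onto the blue mat, take the spare wheel to the empty cradle ready for fitting, and put the dark worn wheel away in the rack in its stead. Then stand each bottle back where it stood on the rack at the start, the two not exchanged. Set everything down gently and upright, never dropping or tipping a bottle or wheel, and leave the stone and the gem tray where they are.

Things in the scene. Friction and masses are not known exactly. Their poses are not given: they have to be found in the camera images.
- bottle_yellow: white squeeze bottle of polishing slurry, yellow label and cap, loose, 0.3 kg. Round body 56 mm diameter to 96 mm high, cone shoulder to 116 mm, cap 30 mm diameter from 116 to 160 mm above its foot: lift it by the cap. Starts on the front ledge of the rack, before the spare wheel. Origin: centre of its foot, z up.
- bottle_green: white squeeze bottle of polishing slurry, green label and cap, loose, 0.3 kg. Round body 56 mm diameter to 96 mm high, cone shoulder to 116 mm, cap 30 mm diameter from 116 to 160 mm above its foot: lift it by the cap. Starts on the front ledge of the rack, before the spare wheel. Origin: centre of its foot, z up.
- spare_wheel: spare grinding wheel: bright orange rim, white sides. 102 mm diameter, 38 mm wide, 0.45 kg, loose. Stands on its rim, axis level; pinch the top of the rim across the 38 mm width. Origin: centre of the wheel; x is its axis. Starts in the rack.
- worn_wheel: worn grinding wheel: very dark brown rim, grey-brown sides. 102 mm diameter, 38 mm wide, 0.45 kg, loose. Stands on its rim, axis level; pinch the top of the rim across the 38 mm width. Origin: centre of the wheel; x is its axis. Starts in cradle_worn.
- rack: pale wooden storage rack, fixed, board 10 mm high, x -97 to +37 mm, y +-75 mm. Origin on the bench, straight below the wheel seat's centre; -x is its front, to the robot. Seat: dowels and fences as in the cradles; a seated wheel has its axis along x, its centre 64 mm above the origin. The bottles stand on the board's front part (top 10 mm over the bench) on dark rings about x = -63, y = +-33 mm.
- mat: blue rubber mat, fixed, 100 (x) x 160 (y) x 4 mm: the side area for the bottles. Origin: centre of its underside, on the bench, so its top is at 4 mm.
- cradle_worn: wooden cradle, holds the worn wheel at the start: fixed, board 74 (x) x 124 (y) x 10 mm; dowels along x at y = +-34 mm carry the wheel between fences across y (inner faces x = +-26 mm, 7 mm thick, tops 42 mm over the bench). Seated wheel: axis along x, centre 64 mm straight above the origin, 7 mm play to each fence. Origin: centre of the underside, on the bench.
- cradle_empty: wooden cradle, empty at the start: fixed, board 74 (x) x 124 (y) x 10 mm; dowels along x at y = +-34 mm carry the wheel between fences across y (inner faces x = +-26 mm, 7 mm thick, tops 42 mm over the bench). Seated wheel: axis along x, centre 64 mm straight above the origin, 7 mm play to each fence. Origin: centre of the underside, on the bench.
- rock: bystander: loose brown lump of rough agate with a banded flat top, 80 mm wide, 51 mm high. Origin: centre of its underside.
- gem_tray: bystander: loose shallow aluminium tray 90 (x) x 120 (y) x 18 mm with coloured cabochons in it. Origin: centre of its underside.
Mind the look-alikes: they are no part of the job. What is shaped like the rack but green or pink is not meant.

How it is judged:
By the outcome, as a careful person would: the job done as asked, in the order asked, and still so for the second after the job is handed in, with the robot touching nothing.
It also fails if it takes over 144 s, if anything falls off the work surface, if the arm or the gripper's body presses on something with over 40 N, if the wrist force passes 120 N, or if a joint passes its speed limit or range.

## Robot

A 6-joint arm with a two-finger parallel gripper is mounted at the origin on the work surface. World frame = base frame: x ahead of the robot, y to its left, z up, the work surface at z = 0. Lengths are in m, angles in rad, forces in N, time in s.
With the tool pointing down it reaches from about 0.225 to 0.875 m from the base axis. Payload 3.4 kg.
Tool frame: the origin (TCP) lies at the very end of the fingers, on their centre line; the grasp point (between the pads) lies behind it (manip.grasp_offset is the z of the grasp point in the tool frame, in m); z points along the fingers, y is the line along which they close (so a half turn about z gives the same grasp; the last joint's range is limited). The gripper opens to 85 mm and grips with 20 to 120 N. Pads are 22 mm wide; open, the fingers measure 114 mm over their backs; the gripper's body (76 mm by 85 mm) begins 54 mm behind the grasp point. The pads swing forward as they close: fully open they stand 13 mm farther back than shut.
Start: joints at [1.007, 0.276, 1.505, -0, 1.361, -0.121], TCP at [0.246, 0.52, 0.231] pointing down, gripper open.
Joint ranges: [-2.89, 2.89], [-0.75, 2.08], [0.22, 2.7], [-1.18, 4.32], [0.11, 2.71], [-2.7, 2.7]. Speed limits (rad/s): [2.57, 2.57, 3.14, 3.14, 3.14, 3.14].

## Interface

Orientations are given as a unit quaternion [w, x, y, z].
In Python, from rig import manip gives the robot as it stands.
- The arm moves only by the shell command python3 -m pendant 'ROWS' [FORCE]. ROWS is JSON, a list of rows, each an object of numbers: "dx", "dy", "dz": the shift along the tool's x, y, z in m; "rx", "ry", "rz": the turn, a rotation vector about the tool's x, y, z in degrees; "hand": the finger opening in m, from 0 to 0.0854. In form: [{"dx": .., "dy": .., "dz": .., "rx": .., "ry": .., "rz": .., "hand": ..}, ...]. A call has 1 to 12 rows; each row shifts and turns the commanded pose from where the row before left it, along the tool's axes as they then stand; what a row does not reach is not made up. A row lasts 1/12 s, in which the tool goes at most 41.7 mm and 7.16 degrees, less where a joint would pass 70% of its speed; a pose out of reach is approached as far as the arm can. A call is refused whole if a number of a shift passes 0.0417 or a number of a turn 7.16, either way. A call with a gripper value outside its range is refused whole. The fingers move at their own pace and stop on an object; FORCE is the grip in N (left out, the last holds). Time passes only in rows, so rows that do not move let the fingers close. It gives the time, the measured TCP pose, the force, the opening and the grip force at its end, in the units of the state.
- manip.get_state(): the state, without advancing time (a new reading comes with each control period).
- manip.get_image(name): name is "side" or "top"; returns a dict with "frame" (400x640x3 uint8, red, green, blue), "fx", "fy", "cx", "cy" (pixels), "distortion" ([k1, k2, p1, p2, k3] as OpenCV has them; the pictures are not rectified), "position" and "attitude" of the camera in the world. Camera axes: x right, y up, looking along -z (the intrinsics and any distortion apply to the point x, -y, -z); pixel columns grow to the right and rows downward; lengths in m; the calibration is good to about 2 mm. A picture is of the moment at which its call begins. There is no depth.
- manip.sign_off(): hands the job in; it is judged then, once.
The state is a dict: "clock": time; "qpos": joint angles; "qd": joint speeds; "effort": joint torques, N m; "position": TCP position; "ee_rot": TCP orientation; "contact_force": force on the tool from outside, world axes, zero at the start; "moment": the same for the moment, N m; "width": finger opening in m; "gripper_force": force on a finger pad.
Only numpy, scipy, OpenCV 4.12 (cv2) and the standard library are available. Lean on these libraries where they do the work, as an engineer would, in place of code of your own. Each camera call takes 0.05 s, during which the arm holds its last target. There are 200 camera calls.

## Working session

There is one attempt and no reset: what is moved stays moved. The work goes in short steps, Python scripts to look and compute and a shell command to move; the robot and the scene stay as the last step left them, time stands still between calls to the robot, and variables do not carry over. Pictures are saved under pics/ and viewed, at most 14 in all, crops included, and the job is handed in when it is done.

```bash
mkdir -p pics; ls; cat > look.py <<'E'
from rig import manip
import cv2,sys,pickle
for n in ("side","top"):
    im=manip.get_image(n); pickle.dump(im,open(f"{n}.pkl","wb"))
    cv2.imwrite(f"pics/{sys.argv[1]}_{n}.png",im["frame"][:,:,::-1])
    print(n,{k:v for k,v in im.items() if k!="frame"})
E
python3 look.py a; python3 -c "
from rig import manip
print(manip.get_state(),manip.grasp_offset)"
```

```text
pics
side {'fx': 382.2476392434094, 'fy': 382.2476392434094, 'cx': 325.27699059541186, 'cy': 194.21282282630193, 'distortion': array([-0.08801005,  0.        ,  0.        ,  0.        ,  0.        ]), 'position': array([ 0.30208088, -0.68036884,  0.632407  ]), 'attitude': array([ 0.87011196,  0.43763531, -0.09391361, -0.20630255])}
top {'fx': 375.53371252570906, 'fy': 375.53371252570906, 'cx': 322.16949557341144, 'cy': 198.08287115865753, 'distortion': array([-0.09090357,  0.        ,  0.        ,  0.        ,  0.        ]), 'position': array([ 0.5809796 , -0.00908729,  0.84625094]), 'attitude': array([-0.69933926, -0.01876665,  0.02177358,  0.71421168])}
{'clock': 0.1, 'qpos': array([ 1.00700091e+00,  2.76558154e-01,  1.50604255e+00, -1.02414104e-05,
        1.36070746e+00, -1.20986754e-01]), 'qd': array([-0.00061332, -0.0021844 , -0.00487501, -0.00018722,  0.00064774,
       -0.00056571]), 'effort': array([ 2.89597396e-03, -4.17697263e+01, -2.46405119e+01, -5.44545878e-05,
        5.87049202e-03, -2.89761908e-05]), 'position': array([0.24611332, 0.51912509, 0.23049681]), 'ee_rot': array([-2.83265820e-04,  2.19598765e-01,  9.75589897e-01, -8.09645712e-04]), 'contact_force': array([-0.74848886, -0.72449629, -1.19348187]), 'moment': array([0.01626904, 0.02840642, 0.05815286]), 'gripper_force': 0.0, 'width': 0.08523914816241802} -0.0187
```

View pics/a_side.png

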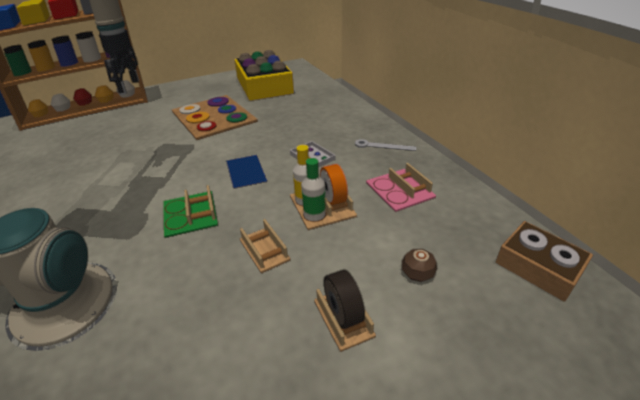

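View pics/a_top.png

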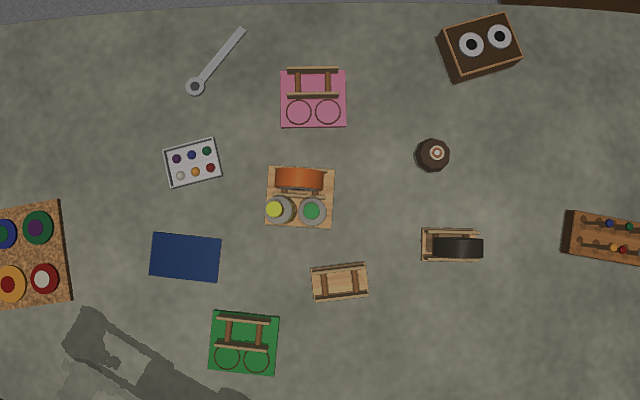

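The top view has image up as +x and left as +y. The rack is at (300,197) with the yellow cap at (274,209) and the green cap at (311,211). The mat is at (185,257), the empty cradle at (340,281), the worn wheel in its cradle at (452,246), the stone at (432,155) and the tray at (193,162). Next I'll enlarge the seats to pick corners.

```bash
cat > geo.py <<'E'
import pickle,cv2,numpy as np
from scipy.spatial.transform import Rotation as R
def ray(im,uv):
    K=np.array([[im["fx"],0,im["cx"]],[0,im["fy"],im["cy"]],[0,0,1]])
    p=cv2.undistortPoints(np.float64(uv).reshape(-1,1,2),K,im["distortion"])[:,0]
    q=im["attitude"]; return R.from_quat([q[1],q[2],q[3],q[0]]).apply(np.c_[p[:,0],-p[:,1],-np.ones(len(p))])
def plane(im,uv,z):
    d=ray(im,uv); c=im["position"]; return c+d*((z-c[2])/d[:,2])[:,None]
def load(n): return pickle.load(open(f"{n}.pkl","rb"))
def mask(im,h0,h1,s0=90,v0=40,box=None):
    h=cv2.cvtColor(im["frame"],cv2.COLOR_RGB2HSV); m=cv2.inRange(h,(h0,s0,v0),(h1,255,255))
    if box: k=np.zeros_like(m);x0,y0,x1,y1=box;k[y0:y1,x0:x1]=1;m=m*k
    return m
def big(m):
    c,_=cv2.findContours(m,0,cv2.CHAIN_APPROX_NONE); return max(c,key=cv2.contourArea)[:,0].astype(float)
E
python3 - <<'E'
from geo import *
t=load("top");f=t["frame"][:,:,::-1]
def crop(x,y,w,h,k): return cv2.resize(f[y:y+h,x:x+w],None,fx=k,fy=k,interpolation=cv2.INTER_CUBIC)
o=np.zeros((600,800,3),np.uint8)
o[:300,:400]=crop(260,160,80,60,5); o[:300,400:]=crop(260,180,80,60,5)
o[300:,:400]=crop(300,250,80,60,5); o[300:,400:]=crop(412,215,80,60,5)
cv2.imwrite("pics/z1.png",o)
m=big(mask(t,105,125,80,30,(120,210,240,300)))
print("mat",cv2.minAreaRect(np.float32(plane(t,m,.004)[:,:2])))
for n,a in(("yel",(22,34,120,90,(260,190,340,240))),("grn",(50,80,90,60,(295,190,335,230))),):
    c=big(mask(t,*a)); r=cv2.minEnclosingCircle(np.float32(plane(t,c,.17)[:,:2]));print(n,r,c.mean(0))
c=big(mask(t,5,14,150,60,(260,160,340,200)));print("orange",c.min(0),c.max(0),cv2.minAreaRect(np.float32(plane(t,c,.115)[:,:2])))
E
```

```text
mat ((0.5031216740608215, 0.3009326756000519), (0.15837204456329346, 0.09932637214660645), 82.92308044433594)
yel ((0.6025056838989258, 0.07560696452856064), 0.014723631553351879) [273.52272727 208.56818182]
grn ((0.5975444912910461, 0.008441969752311707), 0.014286955818533897) [310.95238095 210.52380952]
orange [274. 167.] [323. 189.] ((0.6640596985816956, 0.032618165016174316), (0.0941019207239151, 0.03937865421175957), 84.96247100830078)
```

View pics/z1.png

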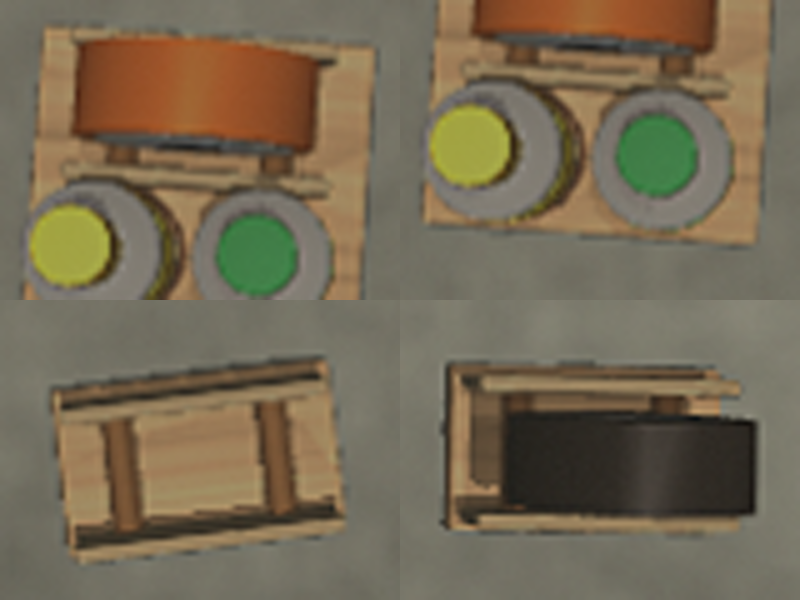

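Crop corners: the rack board runs TL (45,28) to TR (374,47), and BL (23,222) to BR (357,243) in the second panel. The empty cradle's fence tops run (62,413)-(328,383) and (80,555)-(344,523). The worn cradle's run (483,384)-(740,388) and (478,522)-(740,524).

```bash
cat > go.py <<'E'
# usage: go.py x y z yawdeg -> turn about tool z, then shifts in turned axes
import sys,numpy as np
from rig import manip
from scipy.spatial.transform import Rotation as R
x,y,z,yw=map(float,sys.argv[1:5]); s=manip.get_state(); q=s["ee_rot"]
M=R.from_quat([q[1],q[2],q[3],q[0]]).as_matrix(); now=np.degrees(np.arctan2(M[1,1],M[0,1]))
d=np.array([x,y,z])-s["position"]; a=np.radians(yw)
print("pos",s["position"].round(4),"yaw",round(now,2),"tilt",M[:2,2].round(4),"rz %.2f"%(now-yw),
 "dx %.4f dy %.4f dz %.4f"%(-np.sin(a)*d[0]+np.cos(a)*d[1],np.cos(a)*d[0]+np.sin(a)*d[1],-d[2]),"F",s["contact_force"].round(1),"w %.4f g %.0f t %.1f"%(s["width"],s["gripper_force"],s["clock"]))
E
python3 - <<'E'
from geo import *
t=load("top")
px=lambda pts,o:(np.array(pts,float)+.5)/5-.5+np.array(o)
rk=np.r_[px([(45,28),(374,47)],(260,160)),px([(23,222),(357,243)],(260,180))]
p=plane(t,rk,.01)[:,:2];print("rack corners",p.round(4).tolist())
def yaw(a,b): d=a-b; return np.degrees(np.arctan2(-d[0],d[1]))
print("sizes",np.linalg.norm(p[0]-p[1]),np.linalg.norm(p[2]-p[3]),np.linalg.norm(p[0]-p[2]),np.linalg.norm(p[1]-p[3]))
c=p.mean(0); e=(p[0]-p[2]+p[1]-p[3]); w=np.degrees(np.arctan2(e[1],e[0]));w2=(yaw(p[0],p[1])+yaw(p[2],p[3]))/2
a=np.radians((w+w2)/2);u=np.array([np.cos(a),np.sin(a)]);v=np.array([-u[1],u[0]]);o=c+.03*u
print("rack yaw",w,w2,"origin",o,"rings",o-.063*u+.033*v,o-.063*u-.033*v)
for n,f,b,og in(("empty",[(62,113),(328,83),(80,255),(344,223)],[(52,90),(325,60)],(300,250)),("worn",[(83,84),(340,88),(78,222),(340,224)],[(47,64),(47,227)],(412,215))):
    q=plane(t,px(f,og),.042)[:,:2];bb=plane(t,px(b,og),.01)[:,:2]
    print(n,"c",q.mean(0),"yaw",yaw(q[0],q[1]),yaw(q[2],q[3]),"len",np.linalg.norm(q[0]-q[1]),"sep",np.linalg.norm(q[0]-q[2]),np.linalg.norm(q[1]-q[3]),"board",bb.round(4).tolist())
q=plane(t,px([(105,115),(345,120),(105,213),(345,215)],(412,215)),.115);print("wornwheel",q[:,:2].round(4).tolist())
s=load("side")
for n,a in(("yel",(22,34,120,60,(285,140,320,170))),("grn",(50,80,90,40,(300,155,325,180)))):
    c=big(mask(s,*a));print(n,c.min(0),c.max(0)); cc=(c.min(0)+c.max(0))/2; print(plane(s,[cc],.148))
E
python3 go.py .6025 .0756 .133 -3
```

```text
rack corners [[0.7054, 0.1056], [0.6937, -0.042], [0.5739, 0.1171], [0.5615, -0.0314]]
sizes 0.1480151571331159 0.14896074421339117 0.13207282411420648 0.13257578928584418
rack yaw -4.790363739273233 -4.656120087883413 origin [0.66352143 0.03487714] rings [0.60345269 0.07295267] [0.59801806 0.0071768 ]
empty c [ 0.44458373 -0.04781138] yaw 5.089468532978767 5.502363274467007 len 0.11411347703640572 sep 0.060809024082744266 0.05998469800521768 board [[0.4754, 0.017], [0.4859, -0.1043]]
worn c [ 0.51854279 -0.29525236] yaw -2.427001525171785 -2.2764800631073974 len 0.11403601907396782 sep 0.05926171782247211 0.0589398168640343 board [[0.5586, -0.2329], [0.486, -0.2307]]
wornwheel [[0.5409, -0.2272], [0.5362, -0.324], [0.5027, -0.226], [0.4988, -0.3227]]
yel [296. 144.] [308. 164.]
[[0.60222104 0.07905793 0.148     ]]
grn [306. 158.] [317. 178.]
[[0.59661789 0.01022015 0.148     ]]
pos [0.2461 0.5191 0.2305] yaw 64.63 tilt [-0.0009 -0.0015] rz 67.63 dx -0.4243 dy 0.3791 dz 0.0975 F [-0.7 -0.7 -1.2] w 0.0852 g 0 t 0.1
```

Sizes agree with the task: board 148×132 mm, fence pitch 59–60 mm, rings within 3 mm of the bottles, and the second view is consistent. I'll turn and move over the yellow bottle.

```bash

python3 -m pendant '[{"rz":6.93,"hand":0.06},{"rz":6.93},{"rz":6.93},{"rz":6.93},{"rz":6.93},{"rz":6.93},{"rz":6.93},{"rz":6.93},{"rz":6.93},{"rz":6.93}]' 40
python3 -m pendant '[{"dx":-0.02,"dy":0.019},{"dx":-0.02,"dy":0.019},{"dx":-0.02,"dy":0.019},{"dx":-0.02,"dy":0.019},{"dx":-0.02,"dy":0.019},{"dx":-0.02,"dy":0.019},{"dx":-0.02,"dy":0.019},{"dx":-0.02,"dy":0.019},{"dx":-0.02,"dy":0.019},{"dx":-0.02,"dy":0.019}]'
python3 -m pendant '[{"dx":-0.021,"dy":0.02},{"dx":-0.021,"dy":0.02},{"dx":-0.021,"dy":0.02},{"dx":-0.021,"dy":0.02},{"dx":-0.021,"dy":0.02},{"dx":-0.021,"dy":0.02},{"dx":-0.021,"dy":0.02},{"dx":-0.021,"dy":0.02},{"dx":-0.021,"dy":0.02},{"dx":-0.021,"dy":0.02},{"dx":0},{"dx":0}]'
python3 go.py .6025 .0758 .133 -4.7
```

```text
pos [0.2461 0.5191 0.2305] yaw 64.63 tilt [-0.0009 -0.0015] rz 69.33 dx -0.4126 dy 0.3915 dz 0.0975 F [-0.7 -0.7 -1.2] w 0.0852 g 0 t 0.1invalid input
invalid input
invalid input
```

```bash

python3 -m pendant '[{"dx":0,"dy":0,"dz":0,"rx":0,"ry":0,"rz":6.93,"hand":0.06}]' 40
python3 -m pendant '[{"dx":0,"dy":0,"dz":0,"rx":0,"ry":0,"rz":6.93}]'
```

```text
clock: 0.18
position: [0.2462, 0.5192, 0.2307]
ee_rot: [-0.0, 0.279, 0.96, -0.001]
contact_force: [0.1, -0.4, 0.1]
width: 0.0753
gripper_force: 0.0invalid input
```

```bash

python3 -m pendant '[{"dx":0,"dy":0,"dz":0,"rx":0,"ry":0,"rz":6.93,"hand":0.06},{"dx":0,"dy":0,"dz":0,"rx":0,"ry":0,"rz":6.93,"hand":0.06},{"dx":0,"dy":0,"dz":0,"rx":0,"ry":0,"rz":6.93,"hand":0.06},{"dx":0,"dy":0,"dz":0,"rx":0,"ry":0,"rz":6.93,"hand":0.06},{"dx":0,"dy":0,"dz":0,"rx":0,"ry":0,"rz":6.93,"hand":0.06},{"dx":0,"dy":0,"dz":0,"rx":0,"ry":0,"rz":6.93,"hand":0.06},{"dx":0,"dy":0,"dz":0,"rx":0,"ry":0,"rz":6.93,"hand":0.06},{"dx":0,"dy":0,"dz":0,"rx":0,"ry":0,"rz":6.93,"hand":0.06},{"dx":0,"dy":0,"dz":0,"rx":0,"ry":0,"rz":6.93,"hand":0.06},{"dx":0,"dy":0,"dz":0,"rx":0,"ry":0,"rz":0,"hand":0.06}]' >/dev/null
python3 -m pendant '[{"dx":-0.025,"dy":0.024,"dz":0,"rx":0,"ry":0,"rz":0,"hand":0.06},{"dx":-0.025,"dy":0.024,"dz":0,"rx":0,"ry":0,"rz":0,"hand":0.06},{"dx":-0.025,"dy":0.024,"dz":0,"rx":0,"ry":0,"rz":0,"hand":0.06},{"dx":-0.025,"dy":0.024,"dz":0,"rx":0,"ry":0,"rz":0,"hand":0.06},{"dx":-0.025,"dy":0.024,"dz":0,"rx":0,"ry":0,"rz":0,"hand":0.06},{"dx":-0.025,"dy":0.024,"dz":0,"rx":0,"ry":0,"rz":0,"hand":0.06},{"dx":-0.025,"dy":0.024,"dz":0,"rx":0,"ry":0,"rz":0,"hand":0.06},{"dx":-0.025,"dy":0.024,"dz":0,"rx":0,"ry":0,"rz":0,"hand":0.06},{"dx":-0.025,"dy":0.024,"dz":0,"rx":0,"ry":0,"rz":0,"hand":0.06},{"dx":-0.025,"dy":0.024,"dz":0,"rx":0,"ry":0,"rz":0,"hand":0.06},{"dx":0,"dy":0,"dz":0,"rx":0,"ry":0,"rz":0,"hand":0.06},{"dx":0,"dy":0,"dz":0,"rx":0,"ry":0,"rz":0,"hand":0.06}]'
python3 go.py .6025 .0758 .133 -4.7
```

```text
clock: 2.02
position: [0.4661, 0.2494, 0.2309]
ee_rot: [-0.0, 0.736, 0.677, -0.0]
contact_force: [-0.6, 0.6, -0.5]
width: 0.06
gripper_force: 0.0
pos [0.4661 0.2494 0.2309] yaw -4.73 tilt [-0.0008 -0.0001] rz -0.03 dx -0.1619 dy 0.1502 dz 0.0979 F [-0.6  0.6 -0.5] w 0.0600 g 0 t 2.0
```

```bash

python3 -m pendant '[{"dx":-0.027,"dy":0.025,"dz":0,"rx":0,"ry":0,"rz":0,"hand":0.06},{"dx":-0.027,"dy":0.025,"dz":0,"rx":0,"ry":0,"rz":0,"hand":0.06},{"dx":-0.027,"dy":0.025,"dz":0,"rx":0,"ry":0,"rz":0,"hand":0.06},{"dx":-0.027,"dy":0.025,"dz":0,"rx":0,"ry":0,"rz":0,"hand":0.06},{"dx":-0.027,"dy":0.025,"dz":0,"rx":0,"ry":0,"rz":0,"hand":0.06},{"dx":-0.027,"dy":0.025,"dz":0,"rx":0,"ry":0,"rz":0,"hand":0.06},{"dx":0,"dy":0,"dz":0,"rx":0,"ry":0,"rz":0,"hand":0.06},{"dx":0,"dy":0,"dz":0.02,"rx":0,"ry":0,"rz":0,"hand":0.06},{"dx":0,"dy":0,"dz":0.02,"rx":0,"ry":0,"rz":0,"hand":0.06},{"dx":0,"dy":0,"dz":0,"rx":0,"ry":0,"rz":0,"hand":0.06}]'
python3 go.py .6025 .0758 .133 -4.7; python3 look.py b >/dev/null
python3 - <<'E'
import cv2
a=cv2.imread("pics/b_side.png")[90:240,220:400];b=cv2.imread("pics/b_top.png")[120:270,220:400]
cv2.imwrite("pics/b.png",cv2.resize(cv2.hconcat([a,b]),None,fx=2.2,fy=2.2))
E
```

```text
clock: 2.85
position: [0.5982, 0.0785, 0.1873]
ee_rot: [-0.003, 0.734, 0.679, -0.003]
contact_force: [-1.9, -0.1, -0.7]
width: 0.0602
gripper_force: 0.0
pos [0.5982 0.0785 0.1873] yaw -4.53 tilt [-0.0087  0.0008] rz 0.17 dx -0.0024 dy 0.0045 dz 0.0543 F [-1.9 -0.1 -0.7] w 0.0602 g 0 t 2.9
```

View pics/b.png

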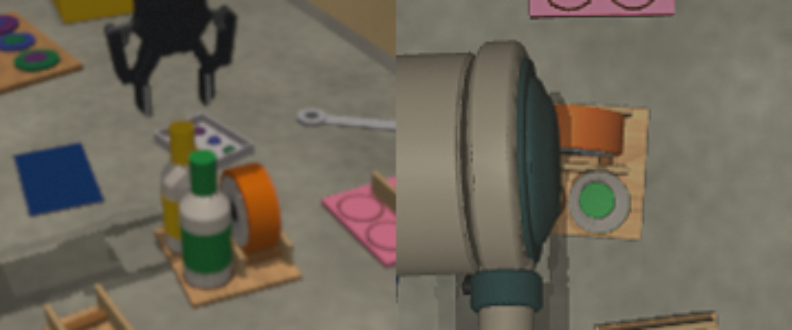

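The gripper hangs squarely above the yellow cap (side crop, around (178,130)), with its fingers along rack x and clear of the wheel. Descend and grip.

```bash

python3 -m pendant '[{"dx":0,"dy":0,"dz":0,"rx":0,"ry":0,"rz":0,"hand":0.06},{"dx":0,"dy":0,"dz":0,"rx":0,"ry":0,"rz":0,"hand":0.06}]' >/dev/null; python3 go.py .6025 .0758 .133 -4.7
python3 -m pendant '[{"dx":0,"dy":0.0,"dz":0.018,"rx":0,"ry":0,"rz":0,"hand":0.06},{"dx":0,"dy":0.0,"dz":0.018,"rx":0,"ry":0,"rz":0,"hand":0.06},{"dx":0,"dy":0.0,"dz":0.018,"rx":0,"ry":0,"rz":0,"hand":0.06},{"dx":0,"dy":0,"dz":0,"rx":0,"ry":0,"rz":0,"hand":0.06},{"dx":0,"dy":0,"dz":0,"rx":0,"ry":0,"rz":0,"hand":0.06}]'
python3 go.py .6025 .0758 .133 -4.7
```

```text
pos [0.6022 0.078  0.1928] yaw -4.59 tilt [0.0026 0.0002] rz 0.11 dx -0.0022 dy 0.0005 dz 0.0598 F [-0.8 -0.3  0.6] w 0.0601 g 0 t 3.1
clock: 3.53
position: [0.6014, 0.0774, 0.1376]
ee_rot: [-0.0, 0.735, 0.678, -0.0]
contact_force: [0.9, 0.1, -0.1]
width: 0.0601
gripper_force: 0.0
pos [0.6014 0.0774 0.1376] yaw -4.64 tilt [-0.0004  0.0001] rz 0.06 dx -0.0015 dy 0.0012 dz 0.0046 F [ 0.9  0.1 -0.1] w 0.0601 g 0 t 3.5
```

```bash

python3 -m pendant '[{"dx":-0.001,"dy":0.001,"dz":0.004,"rx":0,"ry":0,"rz":0,"hand":0.06},{"dx":0,"dy":0,"dz":0,"rx":0,"ry":0,"rz":0,"hand":0.036},{"dx":0,"dy":0,"dz":0,"rx":0,"ry":0,"rz":0,"hand":0.034},{"dx":0,"dy":0,"dz":0,"rx":0,"ry":0,"rz":0,"hand":0.032},{"dx":0,"dy":0,"dz":0,"rx":0,"ry":0,"rz":0,"hand":0.02},{"dx":0,"dy":0,"dz":0,"rx":0,"ry":0,"rz":0,"hand":0.02},{"dx":0,"dy":0,"dz":0,"rx":0,"ry":0,"rz":0,"hand":0.02},{"dx":0,"dy":0,"dz":0,"rx":0,"ry":0,"rz":0,"hand":0.02}]' 40
python3 go.py .6025 .0758 .133 -4.7
```

```text
clock: 4.2
position: [0.6028, 0.0761, 0.1343]
ee_rot: [0.0, 0.735, 0.678, 0.001]
contact_force: [-1.8, -0.4, 6.1]
width: 0.0294
gripper_force: 39.9
pos [0.6028 0.0761 0.1343] yaw -4.67 tilt [0.0013 0.0001] rz 0.03 dx -0.0004 dy -0.0003 dz 0.0013 F [-1.8 -0.4  6.1] w 0.0294 g 40 t 4.2
```

```bash

python3 -m pendant '[{"dx":0,"dy":0,"dz":-0.006,"rx":0,"ry":0,"rz":0,"hand":0.02},{"dx":0,"dy":0,"dz":-0.01,"rx":0,"ry":0,"rz":0,"hand":0.02},{"dx":0,"dy":0,"dz":-0.015,"rx":0,"ry":0,"rz":0,"hand":0.02},{"dx":0,"dy":0,"dz":-0.015,"rx":0,"ry":0,"rz":0,"hand":0.02},{"dx":0,"dy":0,"dz":-0.014,"rx":0,"ry":0,"rz":0,"hand":0.02}]'
python3 -m pendant '[{"dx":0.012,"dy":-0.006,"dz":0,"rx":0,"ry":0,"rz":0,"hand":0.02},{"dx":0.023,"dy":-0.011,"dz":0,"rx":0,"ry":0,"rz":0,"hand":0.02},{"dx":0.03,"dy":-0.013,"dz":0,"rx":0,"ry":0,"rz":0,"hand":0.02},{"dx":0.03,"dy":-0.013,"dz":0,"rx":0,"ry":0,"rz":0,"hand":0.02},{"dx":0.03,"dy":-0.013,"dz":0,"rx":0,"ry":0,"rz":0,"hand":0.02},{"dx":0.03,"dy":-0.014,"dz":0,"rx":0,"ry":0,"rz":0,"hand":0.02},{"dx":0.03,"dy":-0.014,"dz":0,"rx":0,"ry":0,"rz":0,"hand":0.02},{"dx":0.03,"dy":-0.014,"dz":0,"rx":0,"ry":0,"rz":0,"hand":0.02},{"dx":0.025,"dy":-0.012,"dz":0,"rx":0,"ry":0,"rz":0,"hand":0.02},{"dx":0.014,"dy":-0.006,"dz":0,"rx":0,"ry":0,"rz":0,"hand":0.02},{"dx":0,"dy":0,"dz":0,"rx":0,"ry":0,"rz":0,"hand":0.02},{"dx":0,"dy":0,"dz":0,"rx":0,"ry":0,"rz":0,"hand":0.02}]'
python3 go.py .508 .339 .1283 -4.7
```

```text
clock: 4.62
position: [0.6023, 0.0761, 0.1939]
ee_rot: [-0.0, 0.735, 0.678, -0.0]
contact_force: [-1.1, 0.1, -2.6]
width: 0.029
gripper_force: 39.9
clock: 5.62
position: [0.5067, 0.3391, 0.1927]
ee_rot: [0.0, 0.735, 0.679, -0.001]
contact_force: [0.7, -0.7, -3.5]
width: 0.0292
gripper_force: 40.0
pos [0.5067 0.3391 0.1927] yaw -4.55 tilt [-0.0008 -0.0014] rz 0.15 dx -0.0000 dy 0.0013 dz 0.0644 F [ 0.7 -0.7 -3.5] w 0.0292 g 40 t 5.6
```

```bash

python3 -m pendant '[{"dx":0,"dy":0.001,"dz":0.014,"rx":0,"ry":0,"rz":0,"hand":0.02},{"dx":0,"dy":0,"dz":0.018,"rx":0,"ry":0,"rz":0,"hand":0.02},{"dx":0,"dy":0,"dz":0.014,"rx":0,"ry":0,"rz":0,"hand":0.02},{"dx":0,"dy":0,"dz":0.008,"rx":0,"ry":0,"rz":0,"hand":0.02},{"dx":0,"dy":0,"dz":0.004,"rx":0,"ry":0,"rz":0,"hand":0.02},{"dx":0,"dy":0,"dz":0.002,"rx":0,"ry":0,"rz":0,"hand":0.02},{"dx":0,"dy":0,"dz":0,"rx":0,"ry":0,"rz":0,"hand":0.02},{"dx":0,"dy":0,"dz":0,"rx":0,"ry":0,"rz":0,"hand":0.02}]'
python3 go.py .508 .339 .1283 -4.7
python3 -m pendant '[{"dx":0,"dy":0,"dz":0.002,"rx":0,"ry":0,"rz":0,"hand":0.02},{"dx":0,"dy":0,"dz":0,"rx":0,"ry":0,"rz":0,"hand":0.02},{"dx":0,"dy":0,"dz":0,"rx":0,"ry":0,"rz":0,"hand":0.02}]'
python3 go.py .508 .339 .1283 -4.7
```

```text
clock: 6.28
position: [0.5092, 0.3386, 0.1341]
ee_rot: [0.0, 0.735, 0.678, 0.001]
contact_force: [0.6, -0.7, -2.8]
width: 0.029
gripper_force: 39.9
pos [0.5092 0.3386 0.1341] yaw -4.7 tilt [0.0014 0.0006] rz 0.00 dx 0.0003 dy -0.0013 dz 0.0058 F [ 0.6 -0.7 -2.8] w 0.0290 g 40 t 6.3
clock: 6.53
position: [0.5087, 0.3387, 0.1317]
ee_rot: [0.0, 0.735, 0.678, 0.0]
contact_force: [-0.7, 0.5, -3.3]
width: 0.0293
gripper_force: 39.9
pos [0.5087 0.3387 0.1317] yaw -4.67 tilt [0.0006 0.0003] rz 0.03 dx 0.0002 dy -0.0007 dz 0.0034 F [-0.7  0.5 -3.3] w 0.0293 g 40 t 6.5
```

Still carried in the air; step down the rest.

```bash

python3 -m pendant '[{"dx":0,"dy":0,"dz":0.002,"rx":0,"ry":0,"rz":0,"hand":0.02},{"dx":0,"dy":0,"dz":0,"rx":0,"ry":0,"rz":0,"hand":0.02},{"dx":0,"dy":0,"dz":0,"rx":0,"ry":0,"rz":0,"hand":0.02}]'
python3 -m pendant '[{"dx":0,"dy":0,"dz":0.001,"rx":0,"ry":0,"rz":0,"hand":0.02},{"dx":0,"dy":0,"dz":0,"rx":0,"ry":0,"rz":0,"hand":0.02},{"dx":0,"dy":0,"dz":0,"rx":0,"ry":0,"rz":0,"hand":0.02}]'
python3 -m pendant '[{"dx":0,"dy":0,"dz":0.001,"rx":0,"ry":0,"rz":0,"hand":0.02},{"dx":0,"dy":0,"dz":0,"rx":0,"ry":0,"rz":0,"hand":0.02},{"dx":0,"dy":0,"dz":0,"rx":0,"ry":0,"rz":0,"hand":0.02}]'
```

```text
clock: 6.78
position: [0.5084, 0.3386, 0.1292]
ee_rot: [-0.0, 0.735, 0.678, -0.0]
contact_force: [-0.5, 0.2, -4.6]
width: 0.0289
gripper_force: 39.9
clock: 7.03
position: [0.5086, 0.3387, 0.1283]
ee_rot: [0.0, 0.735, 0.678, 0.0]
contact_force: [-0.7, 0.4, -2.8]
width: 0.0294
gripper_force: 40.3
clock: 7.28
position: [0.5086, 0.3388, 0.1283]
ee_rot: [0.0, 0.735, 0.678, 0.001]
contact_force: [-1.8, -0.1, 4.1]
width: 0.0291
gripper_force: 40.7
```

```bash

python3 -m pendant '[{"dx":0,"dy":0,"dz":0,"rx":0,"ry":0,"rz":0,"hand":0.031},{"dx":0,"dy":0,"dz":0,"rx":0,"ry":0,"rz":0,"hand":0.035},{"dx":0,"dy":0,"dz":0,"rx":0,"ry":0,"rz":0,"hand":0.045},{"dx":0,"dy":0,"dz":0,"rx":0,"ry":0,"rz":0,"hand":0.06},{"dx":0,"dy":0,"dz":0,"rx":0,"ry":0,"rz":0,"hand":0.06},{"dx":0,"dy":0,"dz":-0.01,"rx":0,"ry":0,"rz":0,"hand":0.06},{"dx":0,"dy":0,"dz":-0.02,"rx":0,"ry":0,"rz":0,"hand":0.06},{"dx":0,"dy":0,"dz":-0.02,"rx":0,"ry":0,"rz":0,"hand":0.06},{"dx":0,"dy":0,"dz":-0.02,"rx":0,"ry":0,"rz":0,"hand":0.06}]'
python3 -m pendant '[{"dx":-0.02,"dy":0.007,"dz":0,"rx":0,"ry":0,"rz":0,"hand":0.06},{"dx":-0.03,"dy":0.011,"dz":0,"rx":0,"ry":0,"rz":0,"hand":0.06},{"dx":-0.032,"dy":0.012,"dz":0,"rx":0,"ry":0,"rz":0,"hand":0.06},{"dx":-0.035,"dy":0.012,"dz":0,"rx":0,"ry":0,"rz":0,"hand":0.06},{"dx":-0.035,"dy":0.012,"dz":0,"rx":0,"ry":0,"rz":0,"hand":0.06},{"dx":-0.035,"dy":0.013,"dz":0,"rx":0,"ry":0,"rz":0,"hand":0.06},{"dx":-0.035,"dy":0.013,"dz":0,"rx":0,"ry":0,"rz":0,"hand":0.06},{"dx":-0.035,"dy":0.013,"dz":0,"rx":0,"ry":0,"rz":0,"hand":0.06},{"dx":-0.035,"dy":0.012,"dz":0,"rx":0,"ry":0,"rz":0,"hand":0.06},{"dx":-0.029,"dy":0.01,"dz":0,"rx":0,"ry":0,"rz":0,"hand":0.06},{"dx":0,"dy":0,"dz":0,"rx":0,"ry":0,"rz":0,"hand":0.06},{"dx":0,"dy":0,"dz":0,"rx":0,"ry":0,"rz":0,"hand":0.06}]'
python3 go.py .597 .009 .133 -4.7; python3 look.py c >/dev/null
python3 - <<'E'
import cv2
a=cv2.imread("pics/c_side.png")[90:240,220:400];b=cv2.imread("pics/c_top.png")[140:290,120:300]
cv2.imwrite("pics/c.png",cv2.resize(cv2.hconcat([a,b]),None,fx=2.2,fy=2.2))
E
```

```text
clock: 8.03
position: [0.5085, 0.3386, 0.1986]
ee_rot: [-0.0, 0.735, 0.678, 0.0]
contact_force: [1.3, 0.3, 0.5]
width: 0.06
gripper_force: 0.0
clock: 9.03
position: [0.5975, 0.0077, 0.1978]
ee_rot: [0.0, 0.736, 0.676, 0.0]
contact_force: [-1.5, 0.4, 0.1]
width: 0.06
gripper_force: 0.0
pos [0.5975 0.0077 0.1978] yaw -4.86 tilt [0.0006 0.0004] rz -0.16 dx 0.0012 dy -0.0006 dz 0.0648 F [-1.5  0.4  0.1] w 0.0600 g 0 t 9.0
```

View pics/c.png

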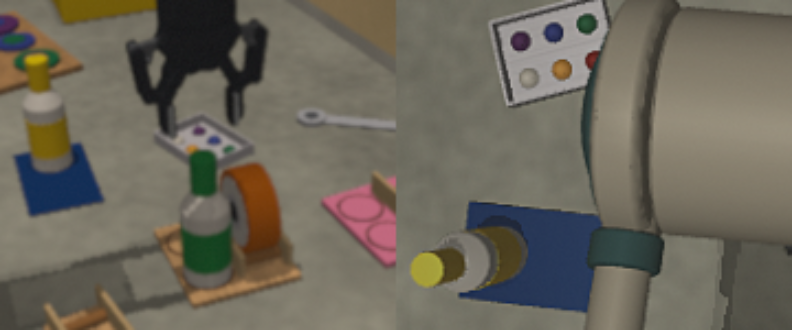

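The yellow bottle stands upright on the mat's left part (side crop (48,120)), and the gripper is above the green cap. Descend and grip the green one.

```bash

python3 -m pendant '[{"dx":0.001,"dy":0,"dz":0.014,"rx":0,"ry":0,"rz":0,"hand":0.06},{"dx":0,"dy":0,"dz":0.02,"rx":0,"ry":0,"rz":0,"hand":0.06},{"dx":0,"dy":0,"dz":0.018,"rx":0,"ry":0,"rz":0,"hand":0.06},{"dx":0,"dy":0,"dz":0.01,"rx":0,"ry":0,"rz":0,"hand":0.06},{"dx":0,"dy":0,"dz":0.002,"rx":0,"ry":0,"rz":0,"hand":0.06},{"dx":0,"dy":0,"dz":0,"rx":0,"ry":0,"rz":0,"hand":0.036},{"dx":0,"dy":0,"dz":0,"rx":0,"ry":0,"rz":0,"hand":0.034},{"dx":0,"dy":0,"dz":0,"rx":0,"ry":0,"rz":0,"hand":0.032},{"dx":0,"dy":0,"dz":0,"rx":0,"ry":0,"rz":0,"hand":0.02},{"dx":0,"dy":0,"dz":0,"rx":0,"ry":0,"rz":0,"hand":0.02},{"dx":0,"dy":0,"dz":0,"rx":0,"ry":0,"rz":0,"hand":0.02}]' 40
python3 go.py .498 .263 .128 -4.7
```

```text
clock: 10.05
position: [0.5979, 0.0104, 0.1347]
ee_rot: [0.001, 0.735, 0.678, 0.001]
contact_force: [-0.6, 1.6, 6.6]
width: 0.0288
gripper_force: 40.1
pos [0.5979 0.0104 0.1347] yaw -4.68 tilt [0.0026 0.0002] rz 0.02 dx 0.2436 dy -0.1203 dz 0.0067 F [-0.6  1.6  6.6] w 0.0288 g 40 t 10.1
```

```bash

python3 -m pendant '[{"dx":0,"dy":0,"dz":-0.006,"rx":0,"ry":0,"rz":0,"hand":0.02},{"dx":0,"dy":0,"dz":-0.01,"rx":0,"ry":0,"rz":0,"hand":0.02},{"dx":0,"dy":0,"dz":-0.015,"rx":0,"ry":0,"rz":0,"hand":0.02},{"dx":0,"dy":0,"dz":-0.015,"rx":0,"ry":0,"rz":0,"hand":0.02},{"dx":0,"dy":0,"dz":-0.014,"rx":0,"ry":0,"rz":0,"hand":0.02}]'
python3 -m pendant '[{"dx":0.012,"dy":-0.006,"dz":0,"rx":0,"ry":0,"rz":0,"hand":0.02},{"dx":0.021,"dy":-0.011,"dz":0,"rx":0,"ry":0,"rz":0,"hand":0.02},{"dx":0.029,"dy":-0.014,"dz":0,"rx":0,"ry":0,"rz":0,"hand":0.02},{"dx":0.029,"dy":-0.014,"dz":0,"rx":0,"ry":0,"rz":0,"hand":0.02},{"dx":0.029,"dy":-0.014,"dz":0,"rx":0,"ry":0,"rz":0,"hand":0.02},{"dx":0.029,"dy":-0.014,"dz":0,"rx":0,"ry":0,"rz":0,"hand":0.02},{"dx":0.029,"dy":-0.014,"dz":0,"rx":0,"ry":0,"rz":0,"hand":0.02},{"dx":0.029,"dy":-0.014,"dz":0,"rx":0,"ry":0,"rz":0,"hand":0.02},{"dx":0.023,"dy":-0.012,"dz":0,"rx":0,"ry":0,"rz":0,"hand":0.02},{"dx":0.013,"dy":-0.006,"dz":0,"rx":0,"ry":0,"rz":0,"hand":0.02},{"dx":0,"dy":0,"dz":0,"rx":0,"ry":0,"rz":0,"hand":0.02},{"dx":0,"dy":0,"dz":0,"rx":0,"ry":0,"rz":0,"hand":0.02}]'
python3 go.py .498 .263 .1287 -4.7
```

```text
clock: 10.47
position: [0.5968, 0.0102, 0.1941]
ee_rot: [-0.0, 0.735, 0.678, -0.0]
contact_force: [1.0, -0.4, -2.5]
width: 0.0293
gripper_force: 39.8
clock: 11.47
position: [0.4969, 0.263, 0.1927]
ee_rot: [-0.0, 0.735, 0.679, -0.001]
contact_force: [1.7, -1.0, -1.8]
width: 0.0291
gripper_force: 39.9
pos [0.4969 0.263  0.1927] yaw -4.53 tilt [-0.0014 -0.0007] rz 0.17 dx 0.0000 dy 0.0011 dz 0.0640 F [ 1.7 -1.  -1.8] w 0.0291 g 40 t 11.5
```

```bash

python3 -m pendant '[{"dx":0,"dy":0,"dz":0.014,"rx":0,"ry":0,"rz":0,"hand":0.02},{"dx":0,"dy":0,"dz":0.018,"rx":0,"ry":0,"rz":0,"hand":0.02},{"dx":0,"dy":0,"dz":0.014,"rx":0,"ry":0,"rz":0,"hand":0.02},{"dx":0,"dy":0,"dz":0.008,"rx":0,"ry":0,"rz":0,"hand":0.02},{"dx":0,"dy":0,"dz":0.004,"rx":0,"ry":0,"rz":0,"hand":0.02},{"dx":0,"dy":0,"dz":0.002,"rx":0,"ry":0,"rz":0,"hand":0.02},{"dx":0,"dy":0,"dz":0.002,"rx":0,"ry":0,"rz":0,"hand":0.02},{"dx":0,"dy":0,"dz":0.001,"rx":0,"ry":0,"rz":0,"hand":0.02},{"dx":0,"dy":0,"dz":0.001,"rx":0,"ry":0,"rz":0,"hand":0.02},{"dx":0,"dy":0,"dz":0,"rx":0,"ry":0,"rz":0,"hand":0.02},{"dx":0,"dy":0,"dz":0,"rx":0,"ry":0,"rz":0,"hand":0.02}]'
python3 -m pendant '[{"dx":0,"dy":0,"dz":0.001,"rx":0,"ry":0,"rz":0,"hand":0.02},{"dx":0,"dy":0,"dz":0,"rx":0,"ry":0,"rz":0,"hand":0.02},{"dx":0,"dy":0,"dz":0,"rx":0,"ry":0,"rz":0,"hand":0.02}]'
```

```text
clock: 12.38
position: [0.4985, 0.2623, 0.1297]
ee_rot: [0.0, 0.735, 0.678, 0.0]
contact_force: [0.2, 0.4, -2.1]
width: 0.0292
gripper_force: 39.9
clock: 12.63
position: [0.4986, 0.2624, 0.1287]
ee_rot: [0.0, 0.735, 0.678, 0.0]
contact_force: [0.4, 0.0, -0.6]
width: 0.0288
gripper_force: 40.2
```

```bash

python3 -m pendant '[{"dx":0,"dy":0,"dz":0.001,"rx":0,"ry":0,"rz":0,"hand":0.02},{"dx":0,"dy":0,"dz":0,"rx":0,"ry":0,"rz":0,"hand":0.02},{"dx":0,"dy":0,"dz":0,"rx":0,"ry":0,"rz":0,"hand":0.031},{"dx":0,"dy":0,"dz":0,"rx":0,"ry":0,"rz":0,"hand":0.035},{"dx":0,"dy":0,"dz":0,"rx":0,"ry":0,"rz":0,"hand":0.045},{"dx":0,"dy":0,"dz":0,"rx":0,"ry":0,"rz":0,"hand":0.06},{"dx":0,"dy":0,"dz":0,"rx":0,"ry":0,"rz":0,"hand":0.06},{"dx":0,"dy":0,"dz":-0.01,"rx":0,"ry":0,"rz":0,"hand":0.06},{"dx":0,"dy":0,"dz":-0.02,"rx":0,"ry":0,"rz":0,"hand":0.06},{"dx":0,"dy":0,"dz":-0.02,"rx":0,"ry":0,"rz":0,"hand":0.06},{"dx":0,"dy":0,"dz":-0.02,"rx":0,"ry":0,"rz":0,"hand":0.06}]'
python3 -m pendant '[{"dx":-0.014,"dy":0.012,"dz":0,"rx":0,"ry":0,"rz":0,"hand":0.07},{"dx":-0.025,"dy":0.021,"dz":0,"rx":0,"ry":0,"rz":0,"hand":0.07},{"dx":-0.026,"dy":0.023,"dz":0,"rx":0,"ry":0,"rz":0,"hand":0.07},{"dx":-0.026,"dy":0.023,"dz":0,"rx":0,"ry":0,"rz":0,"hand":0.07},{"dx":-0.026,"dy":0.023,"dz":0,"rx":0,"ry":0,"rz":0,"hand":0.07},{"dx":-0.026,"dy":0.023,"dz":0,"rx":0,"ry":0,"rz":0,"hand":0.07},{"dx":-0.026,"dy":0.023,"dz":0,"rx":0,"ry":0,"rz":0,"hand":0.07},{"dx":-0.026,"dy":0.021,"dz":0,"rx":0,"ry":0,"rz":0,"hand":0.07},{"dx":-0.018,"dy":0.014,"dz":0,"rx":0,"ry":0,"rz":0,"hand":0.07},{"dx":0,"dy":0,"dz":0,"rx":0,"ry":0,"rz":0,"hand":0.07},{"dx":0,"dy":0,"dz":0,"rx":0,"ry":0,"rz":0,"hand":0.07},{"dx":0,"dy":0,"dz":0,"rx":0,"ry":0,"rz":0,"hand":0.07}]'
python3 go.py .6635 .035 .08 -4.7;python3 look.py d >/dev/null
python3 - <<'E'
import cv2
a=cv2.imread("pics/d_side.png")[90:240,220:400];b=cv2.imread("pics/d_top.png")[140:290,120:300]
cv2.imwrite("pics/d.png",cv2.resize(cv2.hconcat([a,b]),None,fx=2.2,fy=2.2))
E
```

```text
clock: 13.55
position: [0.4982, 0.2622, 0.1986]
ee_rot: [-0.0, 0.735, 0.678, -0.0]
contact_force: [1.0, 0.0, -1.0]
width: 0.0602
gripper_force: 0.0
clock: 14.55
position: [0.6629, 0.0355, 0.1975]
ee_rot: [-0.001, 0.735, 0.678, 0.0]
contact_force: [0.8, 0.3, -0.6]
width: 0.0702
gripper_force: 0.0
pos [0.6629 0.0355 0.1975] yaw -4.68 tilt [-0.0006  0.0009] rz 0.02 dx -0.0005 dy 0.0007 dz 0.1175 F [ 0.8  0.3 -0.6] w 0.0702 g 0 t 14.6
```

View pics/d.png

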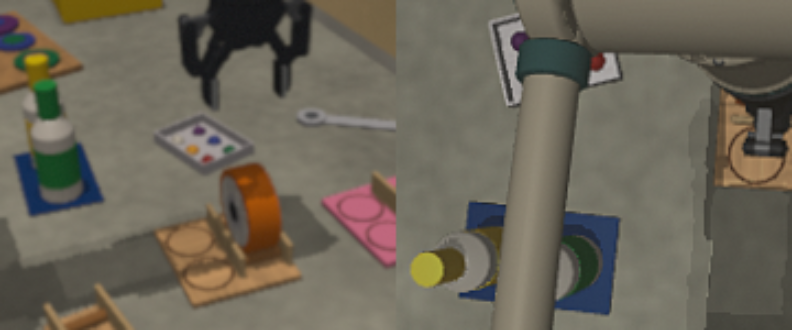

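Both bottles stand on the mat, and the gripper straddles the orange wheel from above (side crop (245,200)). Descend and pinch it.

```bash

python3 -m pendant '[{"dx":0,"dy":0.001,"dz":0.014,"rx":0,"ry":0,"rz":0,"hand":0.07},{"dx":0,"dy":0,"dz":0.02,"rx":0,"ry":0,"rz":0,"hand":0.07},{"dx":0,"dy":0,"dz":0.02,"rx":0,"ry":0,"rz":0,"hand":0.07},{"dx":0,"dy":0,"dz":0.02,"rx":0,"ry":0,"rz":0,"hand":0.07},{"dx":0,"dy":0,"dz":0.02,"rx":0,"ry":0,"rz":0,"hand":0.07},{"dx":0,"dy":0,"dz":0.014,"rx":0,"ry":0,"rz":0,"hand":0.07},{"dx":0,"dy":0,"dz":0.008,"rx":0,"ry":0,"rz":0,"hand":0.07},{"dx":0,"dy":0,"dz":0,"rx":0,"ry":0,"rz":0,"hand":0.07},{"dx":0,"dy":0,"dz":0,"rx":0,"ry":0,"rz":0,"hand":0.07}]'
python3 -m pendant '[{"dx":0,"dy":0,"dz":0,"rx":0,"ry":0,"rz":0,"hand":0.045},{"dx":0,"dy":0,"dz":0,"rx":0,"ry":0,"rz":0,"hand":0.043},{"dx":0,"dy":0,"dz":0,"rx":0,"ry":0,"rz":0,"hand":0.041},{"dx":0,"dy":0,"dz":0,"rx":0,"ry":0,"rz":0,"hand":0.039},{"dx":0,"dy":0,"dz":0,"rx":0,"ry":0,"rz":0,"hand":0.028},{"dx":0,"dy":0,"dz":0,"rx":0,"ry":0,"rz":0,"hand":0.028},{"dx":0,"dy":0,"dz":0,"rx":0,"ry":0,"rz":0,"hand":0.028},{"dx":0,"dy":0,"dz":0,"rx":0,"ry":0,"rz":0,"hand":0.028}]' 60
python3 go.py .4443 -.0475 .08 5.2
```

```text
clock: 15.4
position: [0.6642, 0.0357, 0.0817]
ee_rot: [0.0, 0.735, 0.678, 0.0]
contact_force: [0.5, 0.7, -0.1]
width: 0.0697
gripper_force: 0.0
clock: 16.07
position: [0.6654, 0.0349, 0.0825]
ee_rot: [0.001, 0.735, 0.678, 0.001]
contact_force: [0.7, -0.1, 5.0]
width: 0.0375
gripper_force: 60.6
pos [0.6654 0.0349 0.0825] yaw -4.69 tilt [0.0027 0.    ] rz -9.89 dx -0.0620 dy -0.2276 dz 0.0025 F [ 0.7 -0.1  5. ] w 0.0375 g 61 t 16.1
```

```bash

python3 -m pendant '[{"dx":0,"dy":0,"dz":-0.006,"rx":0,"ry":0,"rz":0,"hand":0.028},{"dx":0,"dy":0,"dz":-0.012,"rx":0,"ry":0,"rz":0,"hand":0.028},{"dx":0,"dy":0,"dz":-0.02,"rx":0,"ry":0,"rz":0,"hand":0.028},{"dx":0,"dy":0,"dz":-0.02,"rx":0,"ry":0,"rz":0,"hand":0.028},{"dx":0,"dy":0,"dz":-0.016,"rx":0,"ry":0,"rz":0,"hand":0.028},{"dx":0,"dy":0,"dz":-0.006,"rx":0,"ry":0,"rz":-3.3,"hand":0.028},{"dx":0,"dy":0,"dz":0,"rx":0,"ry":0,"rz":-3.3,"hand":0.028},{"dx":0,"dy":0,"dz":0,"rx":0,"ry":0,"rz":-3.3,"hand":0.028}]'
python3 -m pendant '[{"dx":-0.003,"dy":-0.012,"dz":0,"rx":0,"ry":0,"rz":0,"hand":0.028},{"dx":-0.006,"dy":-0.022,"dz":0,"rx":0,"ry":0,"rz":0,"hand":0.028},{"dx":-0.008,"dy":-0.028,"dz":0,"rx":0,"ry":0,"rz":0,"hand":0.028},{"dx":-0.008,"dy":-0.028,"dz":0,"rx":0,"ry":0,"rz":0,"hand":0.028},{"dx":-0.008,"dy":-0.028,"dz":0,"rx":0,"ry":0,"rz":0,"hand":0.028},{"dx":-0.008,"dy":-0.028,"dz":0,"rx":0,"ry":0,"rz":0,"hand":0.028},{"dx":-0.008,"dy":-0.028,"dz":0,"rx":0,"ry":0,"rz":0,"hand":0.028},{"dx":-0.006,"dy":-0.026,"dz":0,"rx":0,"ry":0,"rz":0,"hand":0.028},{"dx":-0.004,"dy":-0.018,"dz":0,"rx":0,"ry":0,"rz":0,"hand":0.028},{"dx":-0.002,"dy":-0.009,"dz":0,"rx":0,"ry":0,"rz":0,"hand":0.028},{"dx":0,"dy":0,"dz":0,"rx":0,"ry":0,"rz":0,"hand":0.028},{"dx":0,"dy":0,"dz":0,"rx":0,"ry":0,"rz":0,"hand":0.028}]'
python3 -m pendant '[{"dx":0,"dy":0,"dz":0,"rx":0,"ry":0,"rz":0,"hand":0.028},{"dx":0,"dy":0,"dz":0,"rx":0,"ry":0,"rz":0,"hand":0.028}]' >/dev/null
python3 go.py .4443 -.0475 .0825 5.2;python3 look.py e >/dev/null
python3 - <<'E'
import cv2
a=cv2.imread("pics/e_side.png")[150:300,180:360];b=cv2.imread("pics/e_top.png")[210:360,250:430]
cv2.imwrite("pics/e.png",cv2.resize(cv2.hconcat([a,b]),None,fx=2.2,fy=2.2,interpolation=2))
E
```

```text
clock: 16.73
position: [0.6636, 0.0349, 0.1616]
ee_rot: [-0.001, 0.673, 0.74, -0.0]
contact_force: [-0.6, -0.4, -5.4]
width: 0.0374
gripper_force: 61.2
clock: 17.73
position: [0.4446, -0.0465, 0.1616]
ee_rot: [0.001, 0.674, 0.738, 0.001]
contact_force: [1.2, 0.4, -4.7]
width: 0.0373
gripper_force: 61.7
pos [ 0.4454 -0.0464  0.1614] yaw 5.26 tilt [0.0013 0.0001] rz 0.06 dx -0.0010 dy -0.0012 dz 0.0789 F [-0.1  1.3 -5.4] w 0.0373 g 62 t 17.9
```

View pics/e.png

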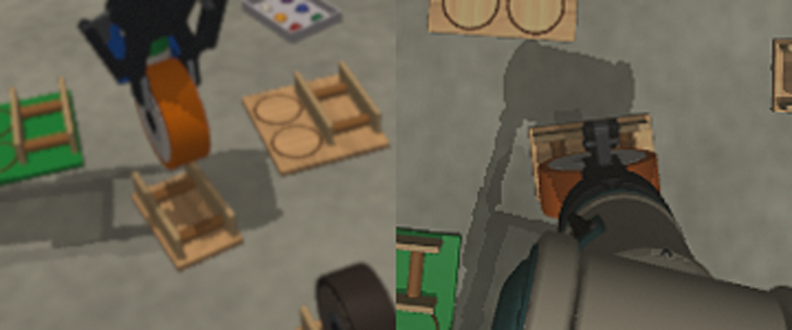

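The wheel hangs upright over the empty cradle, aligned in both views. Lower it.

```bash

python3 -m pendant '[{"dx":-0.001,"dy":-0.001,"dz":0.01,"rx":0,"ry":0,"rz":0,"hand":0.028},{"dx":0,"dy":0,"dz":0.016,"rx":0,"ry":0,"rz":0,"hand":0.028},{"dx":0,"dy":0,"dz":0.016,"rx":0,"ry":0,"rz":0,"hand":0.028},{"dx":0,"dy":0,"dz":0.014,"rx":0,"ry":0,"rz":0,"hand":0.028},{"dx":0,"dy":0,"dz":0.01,"rx":0,"ry":0,"rz":0,"hand":0.028},{"dx":0,"dy":0,"dz":0.005,"rx":0,"ry":0,"rz":0,"hand":0.028},{"dx":0,"dy":0,"dz":0.003,"rx":0,"ry":0,"rz":0,"hand":0.028},{"dx":0,"dy":0,"dz":0,"rx":0,"ry":0,"rz":0,"hand":0.028},{"dx":0,"dy":0,"dz":0,"rx":0,"ry":0,"rz":0,"hand":0.028}]'
python3 -m pendant '[{"dx":0,"dy":0,"dz":0.002,"rx":0,"ry":0,"rz":0,"hand":0.028},{"dx":0,"dy":0,"dz":0.001,"rx":0,"ry":0,"rz":0,"hand":0.028},{"dx":0,"dy":0,"dz":0,"rx":0,"ry":0,"rz":0,"hand":0.028},{"dx":0,"dy":0,"dz":0,"rx":0,"ry":0,"rz":0,"hand":0.028}]'
python3 go.py .4443 -.0475 .0825 5.2
```

```text
clock: 18.75
position: [0.4436, -0.0476, 0.0876]
ee_rot: [0.0, 0.674, 0.739, 0.0]
contact_force: [0.3, 0.3, -5.2]
width: 0.0374
gripper_force: 61.4
clock: 19.08
position: [0.443, -0.0476, 0.0845]
ee_rot: [0.0, 0.674, 0.739, 0.0]
contact_force: [-0.1, 0.3, -5.3]
width: 0.037
gripper_force: 61.6
pos [ 0.443  -0.0476  0.0845] yaw 5.23 tilt [ 0.0005 -0.    ] rz 0.03 dx -0.0000 dy 0.0013 dz 0.0020 F [-0.1  0.3 -5.3] w 0.0370 g 62 t 19.1
```

```bash

python3 -m pendant '[{"dx":0,"dy":0.001,"dz":0.001,"rx":0,"ry":0,"rz":0,"hand":0.028},{"dx":0,"dy":0,"dz":0,"rx":0,"ry":0,"rz":0,"hand":0.028},{"dx":0,"dy":0,"dz":0,"rx":0,"ry":0,"rz":0,"hand":0.028}]'
python3 -m pendant '[{"dx":0,"dy":0,"dz":0.001,"rx":0,"ry":0,"rz":0,"hand":0.028},{"dx":0,"dy":0,"dz":0,"rx":0,"ry":0,"rz":0,"hand":0.028},{"dx":0,"dy":0,"dz":0,"rx":0,"ry":0,"rz":0,"hand":0.028}]'
python3 -m pendant '[{"dx":0,"dy":0,"dz":0.0005,"rx":0,"ry":0,"rz":0,"hand":0.028},{"dx":0,"dy":0,"dz":0,"rx":0,"ry":0,"rz":0,"hand":0.028},{"dx":0,"dy":0,"dz":0,"rx":0,"ry":0,"rz":0,"hand":0.028}]'
python3 go.py .4443 -.0475 .0825 5.2
```

```text
clock: 19.33
position: [0.444, -0.0475, 0.0833]
ee_rot: [0.0, 0.674, 0.739, 0.0]
contact_force: [0.4, 0.5, -5.7]
width: 0.0374
gripper_force: 61.6
clock: 19.58
position: [0.4443, -0.0478, 0.0826]
ee_rot: [0.001, 0.674, 0.739, 0.0]
contact_force: [0.2, -1.5, -2.4]
width: 0.0367
gripper_force: 61.9
clock: 19.83
position: [0.4443, -0.0478, 0.0825]
ee_rot: [0.001, 0.674, 0.739, 0.0]
contact_force: [-1.7, -0.5, 6.2]
width: 0.0374
gripper_force: 62.9
pos [ 0.4443 -0.0478  0.0825] yaw 5.25 tilt [ 0.001  -0.0006] rz 0.05 dx 0.0003 dy 0.0001 dz -0.0000 F [-1.7 -0.5  6.2] w 0.0374 g 63 t 19.8
```

```bash

python3 -m pendant '[{"dx":0,"dy":0,"dz":0,"rx":0,"ry":0,"rz":0,"hand":0.04},{"dx":0,"dy":0,"dz":0,"rx":0,"ry":0,"rz":0,"hand":0.044},{"dx":0,"dy":0,"dz":0,"rx":0,"ry":0,"rz":0,"hand":0.055},{"dx":0,"dy":0,"dz":0,"rx":0,"ry":0,"rz":0,"hand":0.07},{"dx":0,"dy":0,"dz":0,"rx":0,"ry":0,"rz":0,"hand":0.07},{"dx":0,"dy":0,"dz":-0.01,"rx":0,"ry":0,"rz":0,"hand":0.07},{"dx":0,"dy":0,"dz":-0.025,"rx":0,"ry":0,"rz":0,"hand":0.07},{"dx":0,"dy":0,"dz":-0.03,"rx":0,"ry":0,"rz":0,"hand":0.07},{"dx":0,"dy":0,"dz":-0.025,"rx":0,"ry":0,"rz":0,"hand":0.07},{"dx":0,"dy":0,"dz":0,"rx":0,"ry":0,"rz":3.7,"hand":0.07},{"dx":0,"dy":0,"dz":0,"rx":0,"ry":0,"rz":3.7,"hand":0.07}]'
python3 -m pendant '[{"dx":-0.015,"dy":0.005,"dz":0,"rx":0,"ry":0,"rz":0,"hand":0.07},{"dx":-0.028,"dy":0.01,"dz":0,"rx":0,"ry":0,"rz":0,"hand":0.07},{"dx":-0.03,"dy":0.01,"dz":0,"rx":0,"ry":0,"rz":0,"hand":0.07},{"dx":-0.03,"dy":0.01,"dz":0,"rx":0,"ry":0,"rz":0,"hand":0.07},{"dx":-0.03,"dy":0.011,"dz":0,"rx":0,"ry":0,"rz":0,"hand":0.07},{"dx":-0.03,"dy":0.011,"dz":0,"rx":0,"ry":0,"rz":0,"hand":0.07},{"dx":-0.03,"dy":0.011,"dz":0,"rx":0,"ry":0,"rz":0,"hand":0.07},{"dx":-0.03,"dy":0.01,"dz":0,"rx":0,"ry":0,"rz":0,"hand":0.07},{"dx":-0.021,"dy":0.006,"dz":0,"rx":0,"ry":0,"rz":0,"hand":0.07},{"dx":0,"dy":0,"dz":0,"rx":0,"ry":0,"rz":0,"hand":0.07},{"dx":0,"dy":0,"dz":0,"rx":0,"ry":0,"rz":0,"hand":0.07},{"dx":0,"dy":0,"dz":0,"rx":0,"ry":0,"rz":0,"hand":0.07}]'
python3 go.py .519 -.2945 .081 -2.2;python3 look.py f >/dev/null
python3 - <<'E'
import cv2
a=cv2.imread("pics/f_side.png")[190:350,220:400];b=cv2.imread("pics/f_top.png")[195:355,290:470]
cv2.imwrite("pics/f.png",cv2.resize(cv2.hconcat([a,b]),None,fx=2.2,fy=2.2,interpolation=2))
E
```

```text
clock: 20.75
position: [0.4452, -0.0478, 0.1736]
ee_rot: [0.002, 0.721, 0.692, 0.001]
contact_force: [-0.8, -0.8, 0.5]
width: 0.0701
gripper_force: 0.0
clock: 21.75
position: [0.5181, -0.2937, 0.1713]
ee_rot: [-0.001, 0.72, 0.694, 0.0]
contact_force: [0.0, 0.6, -0.3]
width: 0.0698
gripper_force: 0.0
pos [ 0.5181 -0.2937  0.1713] yaw -2.18 tilt [-0.0012  0.0017] rz 0.02 dx -0.0008 dy 0.0010 dz 0.0903 F [ 0.   0.6 -0.3] w 0.0698 g 0 t 21.8
```

View pics/f.png

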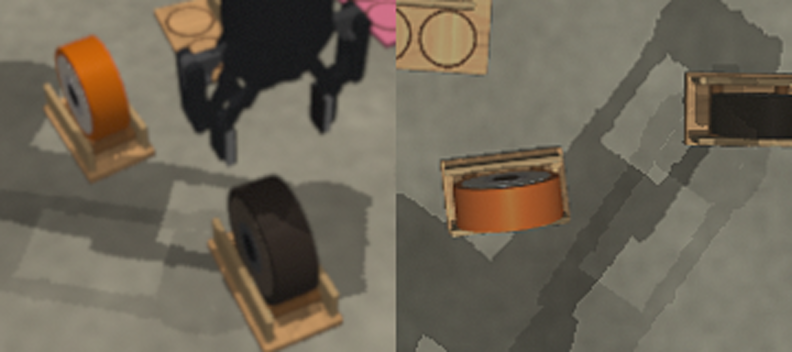

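The orange wheel stands seated in the cradle, and the gripper is above the dark wheel. Descend and pinch it.

```bash

python3 -m pendant '[{"dx":-0.001,"dy":0.001,"dz":0.014,"rx":0,"ry":0,"rz":0,"hand":0.07},{"dx":0,"dy":0,"dz":0.02,"rx":0,"ry":0,"rz":0,"hand":0.07},{"dx":0,"dy":0,"dz":0.02,"rx":0,"ry":0,"rz":0,"hand":0.07},{"dx":0,"dy":0,"dz":0.018,"rx":0,"ry":0,"rz":0,"hand":0.07},{"dx":0,"dy":0,"dz":0.012,"rx":0,"ry":0,"rz":0,"hand":0.07},{"dx":0,"dy":0,"dz":0.005,"rx":0,"ry":0,"rz":0,"hand":0.07},{"dx":0,"dy":0,"dz":0,"rx":0,"ry":0,"rz":0,"hand":0.07},{"dx":0,"dy":0,"dz":0,"rx":0,"ry":0,"rz":0,"hand":0.07}]'
python3 -m pendant '[{"dx":0,"dy":0,"dz":0,"rx":0,"ry":0,"rz":0,"hand":0.045},{"dx":0,"dy":0,"dz":0,"rx":0,"ry":0,"rz":0,"hand":0.043},{"dx":0,"dy":0,"dz":0,"rx":0,"ry":0,"rz":0,"hand":0.041},{"dx":0,"dy":0,"dz":0,"rx":0,"ry":0,"rz":0,"hand":0.039},{"dx":0,"dy":0,"dz":0,"rx":0,"ry":0,"rz":0,"hand":0.028},{"dx":0,"dy":0,"dz":0,"rx":0,"ry":0,"rz":0,"hand":0.028},{"dx":0,"dy":0,"dz":0,"rx":0,"ry":0,"rz":0,"hand":0.028},{"dx":0,"dy":0,"dz":0,"rx":0,"ry":0,"rz":0,"hand":0.028}]' 60
python3 go.py .6645 .035 .0825 -4.7
```

```text
clock: 22.52
position: [0.5199, -0.2951, 0.0834]
ee_rot: [0.0, 0.72, 0.694, 0.0]
contact_force: [0.1, 0.5, 0.1]
width: 0.0699
gripper_force: 0.0
clock: 23.18
position: [0.5193, -0.2957, 0.0836]
ee_rot: [0.0, 0.72, 0.694, -0.0]
contact_force: [-1.9, 0.2, 6.0]
width: 0.0375
gripper_force: 59.8
pos [ 0.5193 -0.2957  0.0836] yaw -2.18 tilt [-0.0001 -0.0003] rz 2.52 dx 0.3415 dy 0.1176 dz 0.0011 F [-1.9  0.2  6. ] w 0.0375 g 60 t 23.2
```

```bash

python3 -m pendant '[{"dx":0,"dy":0,"dz":-0.006,"rx":0,"ry":0,"rz":0,"hand":0.028},{"dx":0,"dy":0,"dz":-0.012,"rx":0,"ry":0,"rz":0,"hand":0.028},{"dx":0,"dy":0,"dz":-0.02,"rx":0,"ry":0,"rz":0,"hand":0.028},{"dx":0,"dy":0,"dz":-0.02,"rx":0,"ry":0,"rz":0,"hand":0.028},{"dx":0,"dy":0,"dz":-0.016,"rx":0,"ry":0,"rz":0,"hand":0.028},{"dx":0,"dy":0,"dz":-0.006,"rx":0,"ry":0,"rz":2.5,"hand":0.028},{"dx":0,"dy":0,"dz":0,"rx":0,"ry":0,"rz":0,"hand":0.028}]'
python3 -m pendant '[{"dx":0.012,"dy":0.004,"dz":0,"rx":0,"ry":0,"rz":0,"hand":0.028},{"dx":0.024,"dy":0.008,"dz":0,"rx":0,"ry":0,"rz":0,"hand":0.028},{"dx":0.032,"dy":0.011,"dz":0,"rx":0,"ry":0,"rz":0,"hand":0.028},{"dx":0.035,"dy":0.012,"dz":0,"rx":0,"ry":0,"rz":0,"hand":0.028},{"dx":0.035,"dy":0.012,"dz":0,"rx":0,"ry":0,"rz":0,"hand":0.028},{"dx":0.035,"dy":0.012,"dz":0,"rx":0,"ry":0,"rz":0,"hand":0.028},{"dx":0.035,"dy":0.012,"dz":0,"rx":0,"ry":0,"rz":0,"hand":0.028},{"dx":0.035,"dy":0.012,"dz":0,"rx":0,"ry":0,"rz":0,"hand":0.028},{"dx":0.035,"dy":0.012,"dz":0,"rx":0,"ry":0,"rz":0,"hand":0.028},{"dx":0.032,"dy":0.011,"dz":0,"rx":0,"ry":0,"rz":0,"hand":0.028},{"dx":0.02,"dy":0.008,"dz":0,"rx":0,"ry":0,"rz":0,"hand":0.028},{"dx":0.011,"dy":0.004,"dz":0,"rx":0,"ry":0,"rz":0,"hand":0.028}]'
python3 -m pendant '[{"dx":0,"dy":0,"dz":0,"rx":0,"ry":0,"rz":0,"hand":0.028},{"dx":0,"dy":0,"dz":0,"rx":0,"ry":0,"rz":0,"hand":0.028},{"dx":0,"dy":0,"dz":0,"rx":0,"ry":0,"rz":0,"hand":0.028}]' >/dev/null
python3 go.py .664 .035 .0836 -4.7;python3 look.py g >/dev/null
python3 - <<'E'
import cv2
a=cv2.imread("pics/g_side.png")[90:240,240:420];b=cv2.imread("pics/g_top.png")[130:280,220:400]
cv2.imwrite("pics/g.png",cv2.resize(cv2.hconcat([a,b]),None,fx=2.2,fy=2.2,interpolation=2))
E
```

```text
clock: 23.77
position: [0.5207, -0.2961, 0.1643]
ee_rot: [0.002, 0.736, 0.677, 0.001]
contact_force: [0.2, -0.8, -4.4]
width: 0.0369
gripper_force: 60.8
clock: 24.77
position: [0.665, 0.0392, 0.1608]
ee_rot: [-0.002, 0.734, 0.679, -0.0]
contact_force: [0.1, -0.6, -3.7]
width: 0.0373
gripper_force: 60.8
pos [0.6639 0.0336 0.162 ] yaw -4.69 tilt [-0.0021 -0.0009] rz 0.01 dx 0.0014 dy -0.0001 dz 0.0784 F [-0.2 -0.2 -3.4] w 0.0369 g 61 t 25.0
```

View pics/g.png

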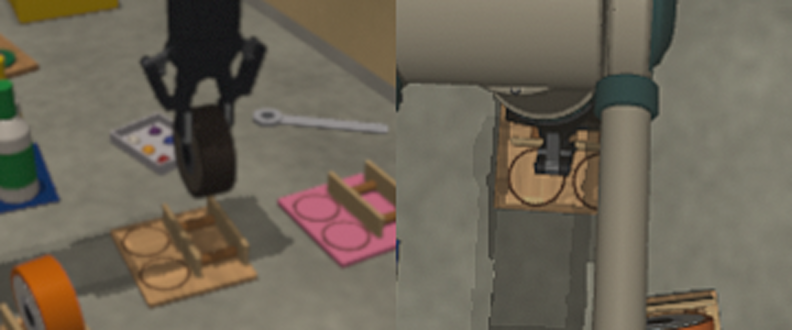

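The dark wheel hangs upright over the rack seat (side crop (205,160)). Lower it.

```bash

python3 -m pendant '[{"dx":0.001,"dy":0,"dz":0.01,"rx":0,"ry":0,"rz":0,"hand":0.028},{"dx":0,"dy":0,"dz":0.016,"rx":0,"ry":0,"rz":0,"hand":0.028},{"dx":0,"dy":0,"dz":0.016,"rx":0,"ry":0,"rz":0,"hand":0.028},{"dx":0,"dy":0,"dz":0.014,"rx":0,"ry":0,"rz":0,"hand":0.028},{"dx":0,"dy":0,"dz":0.01,"rx":0,"ry":0,"rz":0,"hand":0.028},{"dx":0,"dy":0,"dz":0.005,"rx":0,"ry":0,"rz":0,"hand":0.028},{"dx":0,"dy":0,"dz":0.003,"rx":0,"ry":0,"rz":0,"hand":0.028},{"dx":0,"dy":0,"dz":0.002,"rx":0,"ry":0,"rz":0,"hand":0.028},{"dx":0,"dy":0,"dz":0,"rx":0,"ry":0,"rz":0,"hand":0.028},{"dx":0,"dy":0,"dz":0,"rx":0,"ry":0,"rz":0,"hand":0.028}]'
python3 go.py .664 .035 .0836 -4.7
python3 -m pendant '[{"dx":0,"dy":0,"dz":0.001,"rx":0,"ry":0,"rz":0,"hand":0.028},{"dx":0,"dy":0,"dz":0,"rx":0,"ry":0,"rz":0,"hand":0.028},{"dx":0,"dy":0,"dz":0,"rx":0,"ry":0,"rz":0,"hand":0.028}]'
```

```text
clock: 25.95
position: [0.6656, 0.0357, 0.0875]
ee_rot: [0.0, 0.735, 0.678, 0.001]
contact_force: [-0.0, -0.4, -2.9]
width: 0.037
gripper_force: 60.7
pos [0.6656 0.0357 0.0875] yaw -4.67 tilt [ 0.0014 -0.    ] rz 0.03 dx -0.0008 dy -0.0015 dz 0.0039 F [-0.  -0.4 -2.9] w 0.0370 g 61 t 25.9
clock: 26.2
position: [0.6652, 0.0357, 0.0862]
ee_rot: [0.0, 0.735, 0.678, 0.0]
contact_force: [-0.3, -0.4, -3.7]
width: 0.0371
gripper_force: 60.7
```

```bash

python3 -m pendant '[{"dx":-0.0005,"dy":-0.001,"dz":0.001,"rx":0,"ry":0,"rz":0,"hand":0.028},{"dx":0,"dy":0,"dz":0,"rx":0,"ry":0,"rz":0,"hand":0.028},{"dx":0,"dy":0,"dz":0,"rx":0,"ry":0,"rz":0,"hand":0.028}]'
python3 -m pendant '[{"dx":0,"dy":0,"dz":0.001,"rx":0,"ry":0,"rz":0,"hand":0.028},{"dx":0,"dy":0,"dz":0,"rx":0,"ry":0,"rz":0,"hand":0.028},{"dx":0,"dy":0,"dz":0,"rx":0,"ry":0,"rz":0,"hand":0.028}]'
python3 -m pendant '[{"dx":0,"dy":0,"dz":0.0005,"rx":0,"ry":0,"rz":0,"hand":0.028},{"dx":0,"dy":0,"dz":0,"rx":0,"ry":0,"rz":0,"hand":0.028},{"dx":0,"dy":0,"dz":0,"rx":0,"ry":0,"rz":0,"hand":0.028}]'
```

```text
clock: 26.45
position: [0.6638, 0.0353, 0.0848]
ee_rot: [-0.0, 0.735, 0.678, -0.0]
contact_force: [-1.4, -0.4, -5.0]
width: 0.0373
gripper_force: 60.7
clock: 26.7
position: [0.6642, 0.0352, 0.0839]
ee_rot: [0.0, 0.735, 0.678, 0.0]
contact_force: [0.2, -0.5, -2.5]
width: 0.0372
gripper_force: 60.9
clock: 26.95
position: [0.6642, 0.0351, 0.0839]
ee_rot: [0.0, 0.735, 0.678, 0.0]
contact_force: [-1.2, -1.2, 0.9]
width: 0.0371
gripper_force: 61.3
```

```bash

python3 -m pendant '[{"dx":0,"dy":0,"dz":0,"rx":0,"ry":0,"rz":0,"hand":0.04},{"dx":0,"dy":0,"dz":0,"rx":0,"ry":0,"rz":0,"hand":0.044},{"dx":0,"dy":0,"dz":0,"rx":0,"ry":0,"rz":0,"hand":0.055},{"dx":0,"dy":0,"dz":0,"rx":0,"ry":0,"rz":0,"hand":0.07},{"dx":0,"dy":0,"dz":0,"rx":0,"ry":0,"rz":0,"hand":0.07},{"dx":0,"dy":0,"dz":-0.01,"rx":0,"ry":0,"rz":0,"hand":0.07},{"dx":0,"dy":0,"dz":-0.025,"rx":0,"ry":0,"rz":0,"hand":0.07},{"dx":0,"dy":0,"dz":-0.03,"rx":0,"ry":0,"rz":0,"hand":0.07},{"dx":0,"dy":0,"dz":-0.03,"rx":0,"ry":0,"rz":0,"hand":0.07},{"dx":0,"dy":0,"dz":-0.02,"rx":0,"ry":0,"rz":0,"hand":0.06},{"dx":0,"dy":0,"dz":0,"rx":0,"ry":0,"rz":0,"hand":0.06}]'
python3 -m pendant '[{"dx":0.014,"dy":-0.012,"dz":0,"rx":0,"ry":0,"rz":0,"hand":0.06},{"dx":0.025,"dy":-0.021,"dz":0,"rx":0,"ry":0,"rz":0,"hand":0.06},{"dx":0.026,"dy":-0.023,"dz":0,"rx":0,"ry":0,"rz":0,"hand":0.06},{"dx":0.026,"dy":-0.023,"dz":0,"rx":0,"ry":0,"rz":0,"hand":0.06},{"dx":0.026,"dy":-0.023,"dz":0,"rx":0,"ry":0,"rz":0,"hand":0.06},{"dx":0.026,"dy":-0.023,"dz":0,"rx":0,"ry":0,"rz":0,"hand":0.06},{"dx":0.026,"dy":-0.023,"dz":0,"rx":0,"ry":0,"rz":0,"hand":0.06},{"dx":0.026,"dy":-0.021,"dz":0,"rx":0,"ry":0,"rz":0,"hand":0.06},{"dx":0.018,"dy":-0.014,"dz":0,"rx":0,"ry":0,"rz":0,"hand":0.06},{"dx":0,"dy":0,"dz":0,"rx":0,"ry":0,"rz":0,"hand":0.06},{"dx":0,"dy":0,"dz":0,"rx":0,"ry":0,"rz":0,"hand":0.06},{"dx":0,"dy":0,"dz":0,"rx":0,"ry":0,"rz":0,"hand":0.06}]'
python3 go.py .4986 .2624 .1287 -4.7;python3 look.py h >/dev/null
python3 - <<'E'
import cv2
a=cv2.imread("pics/h_side.png")[90:240,220:400];b=cv2.imread("pics/h_top.png")[140:290,220:400]
cv2.imwrite("pics/h.png",cv2.resize(cv2.hconcat([a,b]),None,fx=2.2,fy=2.2,interpolation=2))
E
```

```text
clock: 27.87
position: [0.6671, 0.0352, 0.205]
ee_rot: [0.004, 0.735, 0.678, 0.004]
contact_force: [0.9, -0.3, 0.2]
width: 0.0601
gripper_force: 0.0
clock: 28.87
position: [0.4983, 0.2623, 0.1976]
ee_rot: [-0.0, 0.735, 0.678, -0.001]
contact_force: [0.1, -0.8, -0.4]
width: 0.0602
gripper_force: 0.0
pos [0.4983 0.2623 0.1976] yaw -4.63 tilt [-0.0012 -0.0009] rz 0.07 dx 0.0001 dy 0.0003 dz 0.0689 F [ 0.1 -0.8 -0.4] w 0.0602 g 0 t 28.9
```

View pics/h.png

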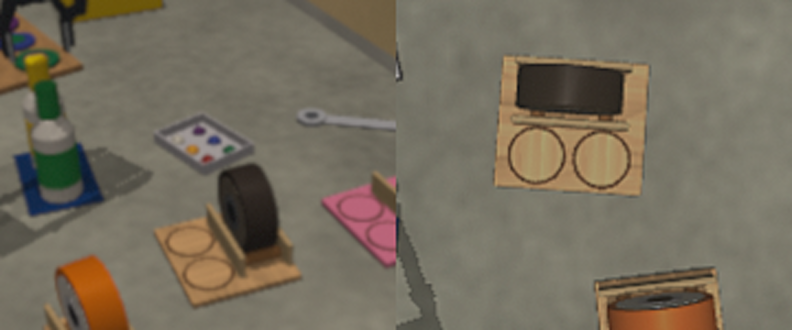

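The dark wheel is seated in the rack and both rings are now visible, at crop (536,155) and (601,160). I'll check them against the pick poses and grip green.

```bash
python3 -c "
from geo import *
t=load('top');print(plane(t,[((536.5-396)/2.2+219.5,155.5/2.2+139.5),((601.5-396)/2.2+219.5,160.5/2.2+139.5)],.01))"
python3 -m pendant '[{"dx":0,"dy":0,"dz":0.014,"rx":0,"ry":0,"rz":0,"hand":0.06},{"dx":0,"dy":0,"dz":0.02,"rx":0,"ry":0,"rz":0,"hand":0.06},{"dx":0,"dy":0,"dz":0.02,"rx":0,"ry":0,"rz":0,"hand":0.06},{"dx":0,"dy":0,"dz":0.012,"rx":0,"ry":0,"rz":0,"hand":0.06},{"dx":0,"dy":0,"dz":0.003,"rx":0,"ry":0,"rz":0,"hand":0.06},{"dx":0,"dy":0,"dz":0,"rx":0,"ry":0,"rz":0,"hand":0.036},{"dx":0,"dy":0,"dz":0,"rx":0,"ry":0,"rz":0,"hand":0.034},{"dx":0,"dy":0,"dz":0,"rx":0,"ry":0,"rz":0,"hand":0.032},{"dx":0,"dy":0,"dz":0,"rx":0,"ry":0,"rz":0,"hand":0.02},{"dx":0,"dy":0,"dz":0,"rx":0,"ry":0,"rz":0,"hand":0.02},{"dx":0,"dy":0,"dz":0,"rx":0,"ry":0,"rz":0,"hand":0.02}]' 40
python3 go.py .5975 .0095 .1347 -4.7
```

```text
[[0.60375938 0.07385673 0.01      ]
 [0.59734023 0.00813272 0.01      ]]
clock: 29.88
position: [0.4993, 0.2627, 0.1304]
ee_rot: [0.0, 0.735, 0.678, 0.001]
contact_force: [-0.6, -0.6, 5.0]
width: 0.029
gripper_force: 39.8
pos [0.4993 0.2627 0.1304] yaw -4.67 tilt [0.0017 0.0006] rz 0.03 dx -0.2443 dy 0.1186 dz -0.0043 F [-0.6 -0.6  5. ] w 0.0290 g 40 t 29.9
```

```bash

python3 -m pendant '[{"dx":0,"dy":0,"dz":-0.006,"rx":0,"ry":0,"rz":0,"hand":0.02},{"dx":0,"dy":0,"dz":-0.01,"rx":0,"ry":0,"rz":0,"hand":0.02},{"dx":0,"dy":0,"dz":-0.016,"rx":0,"ry":0,"rz":0,"hand":0.02},{"dx":0,"dy":0,"dz":-0.018,"rx":0,"ry":0,"rz":0,"hand":0.02},{"dx":0,"dy":0,"dz":-0.014,"rx":0,"ry":0,"rz":0,"hand":0.02}]'
python3 -m pendant '[{"dx":-0.012,"dy":0.006,"dz":0,"rx":0,"ry":0,"rz":0,"hand":0.02},{"dx":-0.021,"dy":0.01,"dz":0,"rx":0,"ry":0,"rz":0,"hand":0.02},{"dx":-0.029,"dy":0.014,"dz":0,"rx":0,"ry":0,"rz":0,"hand":0.02},{"dx":-0.029,"dy":0.014,"dz":0,"rx":0,"ry":0,"rz":0,"hand":0.02},{"dx":-0.029,"dy":0.014,"dz":0,"rx":0,"ry":0,"rz":0,"hand":0.02},{"dx":-0.029,"dy":0.014,"dz":0,"rx":0,"ry":0,"rz":0,"hand":0.02},{"dx":-0.029,"dy":0.014,"dz":0,"rx":0,"ry":0,"rz":0,"hand":0.02},{"dx":-0.029,"dy":0.014,"dz":0,"rx":0,"ry":0,"rz":0,"hand":0.02},{"dx":-0.024,"dy":0.012,"dz":0,"rx":0,"ry":0,"rz":0,"hand":0.02},{"dx":-0.013,"dy":0.006,"dz":0,"rx":0,"ry":0,"rz":0,"hand":0.02},{"dx":0,"dy":0,"dz":0,"rx":0,"ry":0,"rz":0,"hand":0.02},{"dx":0,"dy":0,"dz":0,"rx":0,"ry":0,"rz":0,"hand":0.02}]'
python3 -m pendant '[{"dx":0,"dy":0,"dz":0,"rx":0,"ry":0,"rz":0,"hand":0.02},{"dx":0,"dy":0,"dz":0,"rx":0,"ry":0,"rz":0,"hand":0.02},{"dx":0,"dy":0,"dz":0,"rx":0,"ry":0,"rz":0,"hand":0.02}]' >/dev/null
python3 go.py .5975 .0093 .1364 -4.7
```

```text
clock: 30.3
position: [0.4993, 0.2627, 0.1949]
ee_rot: [0.0, 0.735, 0.678, 0.001]
contact_force: [-0.1, 0.4, -2.3]
width: 0.029
gripper_force: 39.8
clock: 31.3
position: [0.5962, 0.0091, 0.1926]
ee_rot: [-0.001, 0.736, 0.677, -0.0]
contact_force: [-0.1, -0.1, -2.5]
width: 0.029
gripper_force: 39.9
pos [0.5961 0.011  0.1934] yaw -4.57 tilt [-0.0002  0.0005] rz 0.13 dx -0.0016 dy 0.0015 dz 0.0570 F [-1.   0.3 -2.3] w 0.0290 g 40 t 31.6
```

```bash

python3 -m pendant '[{"dx":-0.001,"dy":0.001,"dz":0.012,"rx":0,"ry":0,"rz":0,"hand":0.02},{"dx":0,"dy":0,"dz":0.016,"rx":0,"ry":0,"rz":0,"hand":0.02},{"dx":0,"dy":0,"dz":0.013,"rx":0,"ry":0,"rz":0,"hand":0.02},{"dx":0,"dy":0,"dz":0.007,"rx":0,"ry":0,"rz":0,"hand":0.02},{"dx":0,"dy":0,"dz":0.003,"rx":0,"ry":0,"rz":0,"hand":0.02},{"dx":0,"dy":0,"dz":0.002,"rx":0,"ry":0,"rz":0,"hand":0.02},{"dx":0,"dy":0,"dz":0,"rx":0,"ry":0,"rz":0,"hand":0.02},{"dx":0,"dy":0,"dz":0,"rx":0,"ry":0,"rz":0,"hand":0.02}]'>/dev/null
python3 go.py .5975 .0093 .1364 -4.7
python3 -m pendant '[{"dx":0,"dy":0,"dz":0.001,"rx":0,"ry":0,"rz":0,"hand":0.02},{"dx":0,"dy":0,"dz":0,"rx":0,"ry":0,"rz":0,"hand":0.02},{"dx":0,"dy":0,"dz":0,"rx":0,"ry":0,"rz":0,"hand":0.02}]'>/dev/null
python3 go.py .5975 .0093 .1364 -4.7
```

```text
pos [0.5981 0.0087 0.141 ] yaw -4.65 tilt [ 0.0014 -0.0001] rz 0.05 dx 0.0005 dy -0.0007 dz 0.0046 F [-0.2  0.6 -1. ] w 0.0291 g 40 t 32.2
pos [0.5978 0.0086 0.1397] yaw -4.67 tilt [0.0006 0.    ] rz 0.03 dx 0.0007 dy -0.0003 dz 0.0033 F [ 0.6 -0.2 -2. ] w 0.0293 g 40 t 32.5
```

```bash

python3 -m pendant '[{"dx":0.0005,"dy":0,"dz":0.002,"rx":0,"ry":0,"rz":0,"hand":0.02},{"dx":0,"dy":0,"dz":0,"rx":0,"ry":0,"rz":0,"hand":0.02},{"dx":0,"dy":0,"dz":0,"rx":0,"ry":0,"rz":0,"hand":0.02}]'>/dev/null
python3 go.py .5975 .0093 .1364 -4.7
python3 -m pendant '[{"dx":0,"dy":0,"dz":0.001,"rx":0,"ry":0,"rz":0,"hand":0.02},{"dx":0,"dy":0,"dz":0,"rx":0,"ry":0,"rz":0,"hand":0.02},{"dx":0,"dy":0,"dz":0,"rx":0,"ry":0,"rz":0,"hand":0.02}]'>/dev/null
python3 go.py .5975 .0093 .1364 -4.7
python3 -m pendant '[{"dx":0,"dy":0,"dz":0.001,"rx":0,"ry":0,"rz":0,"hand":0.02},{"dx":0,"dy":0,"dz":0,"rx":0,"ry":0,"rz":0,"hand":0.02},{"dx":0,"dy":0,"dz":0,"rx":0,"ry":0,"rz":0,"hand":0.02}]'>/dev/null
python3 go.py .5975 .0093 .1364 -4.7
```

```text
pos [0.5975 0.0091 0.1372] yaw -4.67 tilt [-0.0003  0.0001] rz 0.03 dx 0.0002 dy -0.0000 dz 0.0008 F [-0.2  0.2 -2.5] w 0.0291 g 40 t 32.7
pos [0.5978 0.0091 0.1365] yaw -4.67 tilt [0.0004 0.    ] rz 0.03 dx 0.0002 dy -0.0003 dz 0.0001 F [-1.2 -0.9 -0.3] w 0.0291 g 40 t 33.0
pos [0.5978 0.0091 0.1364] yaw -4.67 tilt [ 0.001  -0.0001] rz 0.03 dx 0.0002 dy -0.0003 dz 0.0000 F [-2.8  0.3  5.6] w 0.0293 g 41 t 33.2
```

```bash

python3 -m pendant '[{"dx":0,"dy":0,"dz":0,"rx":0,"ry":0,"rz":0,"hand":0.031},{"dx":0,"dy":0,"dz":0,"rx":0,"ry":0,"rz":0,"hand":0.035},{"dx":0,"dy":0,"dz":0,"rx":0,"ry":0,"rz":0,"hand":0.045},{"dx":0,"dy":0,"dz":0,"rx":0,"ry":0,"rz":0,"hand":0.06},{"dx":0,"dy":0,"dz":0,"rx":0,"ry":0,"rz":0,"hand":0.06},{"dx":0,"dy":0,"dz":-0.01,"rx":0,"ry":0,"rz":0,"hand":0.06},{"dx":0,"dy":0,"dz":-0.02,"rx":0,"ry":0,"rz":0,"hand":0.06},{"dx":0,"dy":0,"dz":-0.02,"rx":0,"ry":0,"rz":0,"hand":0.06},{"dx":0,"dy":0,"dz":-0.014,"rx":0,"ry":0,"rz":0,"hand":0.06},{"dx":0,"dy":0,"dz":0,"rx":0,"ry":0,"rz":0,"hand":0.06}]'>/dev/null
python3 -m pendant '[{"dx":0.02,"dy":-0.007,"dz":0,"rx":0,"ry":0,"rz":0,"hand":0.06},{"dx":0.03,"dy":-0.011,"dz":0,"rx":0,"ry":0,"rz":0,"hand":0.06},{"dx":0.032,"dy":-0.012,"dz":0,"rx":0,"ry":0,"rz":0,"hand":0.06},{"dx":0.035,"dy":-0.012,"dz":0,"rx":0,"ry":0,"rz":0,"hand":0.06},{"dx":0.035,"dy":-0.012,"dz":0,"rx":0,"ry":0,"rz":0,"hand":0.06},{"dx":0.035,"dy":-0.013,"dz":0,"rx":0,"ry":0,"rz":0,"hand":0.06},{"dx":0.035,"dy":-0.013,"dz":0,"rx":0,"ry":0,"rz":0,"hand":0.06},{"dx":0.035,"dy":-0.013,"dz":0,"rx":0,"ry":0,"rz":0,"hand":0.06},{"dx":0.035,"dy":-0.013,"dz":0,"rx":0,"ry":0,"rz":0,"hand":0.06},{"dx":0.029,"dy":-0.01,"dz":0,"rx":0,"ry":0,"rz":0,"hand":0.06},{"dx":0,"dy":0,"dz":0,"rx":0,"ry":0,"rz":0,"hand":0.06},{"dx":0,"dy":0,"dz":0,"rx":0,"ry":0,"rz":0,"hand":0.06}]'>/dev/null
python3 -m pendant '[{"dx":0,"dy":0,"dz":0,"rx":0,"ry":0,"rz":0,"hand":0.06},{"dx":0,"dy":0,"dz":0,"rx":0,"ry":0,"rz":0,"hand":0.06}]'>/dev/null
python3 go.py .5086 .3388 .1295 -4.7
```

```text
pos [0.5084 0.3373 0.199 ] yaw -4.73 tilt [-0.0004 -0.0009] rz -0.03 dx 0.0016 dy 0.0001 dz 0.0695 F [ 0.8 -0.   0.6] w 0.0600 g 0 t 35.2
```

```bash

python3 -m pendant '[{"dx":0.0015,"dy":0,"dz":0.014,"rx":0,"ry":0,"rz":0,"hand":0.06},{"dx":0,"dy":0,"dz":0.02,"rx":0,"ry":0,"rz":0,"hand":0.06},{"dx":0,"dy":0,"dz":0.02,"rx":0,"ry":0,"rz":0,"hand":0.06},{"dx":0,"dy":0,"dz":0.012,"rx":0,"ry":0,"rz":0,"hand":0.06},{"dx":0,"dy":0,"dz":0.003,"rx":0,"ry":0,"rz":0,"hand":0.06},{"dx":0,"dy":0,"dz":0,"rx":0,"ry":0,"rz":0,"hand":0.036},{"dx":0,"dy":0,"dz":0,"rx":0,"ry":0,"rz":0,"hand":0.034},{"dx":0,"dy":0,"dz":0,"rx":0,"ry":0,"rz":0,"hand":0.032},{"dx":0,"dy":0,"dz":0,"rx":0,"ry":0,"rz":0,"hand":0.02},{"dx":0,"dy":0,"dz":0,"rx":0,"ry":0,"rz":0,"hand":0.02},{"dx":0,"dy":0,"dz":0,"rx":0,"ry":0,"rz":0,"hand":0.02}]' 40 >/dev/null
python3 go.py .6028 .0755 .1364 -4.7; python3 look.py i >/dev/null
python3 - <<'E'
import cv2
a=cv2.imread("pics/i_side.png")[90:240,220:400];b=cv2.imread("pics/i_top.png")[140:290,220:400]
cv2.imwrite("pics/i.png",cv2.resize(cv2.hconcat([a,b]),None,fx=2.2,fy=2.2,interpolation=2))
E
```

```text
pos [0.5089 0.3402 0.1317] yaw -4.67 tilt [0.0022 0.0008] rz 0.03 dx -0.2561 dy 0.1153 dz -0.0047 F [ 0.3 -1.   5.4] w 0.0288 g 40 t 36.1
```

View pics/i.png

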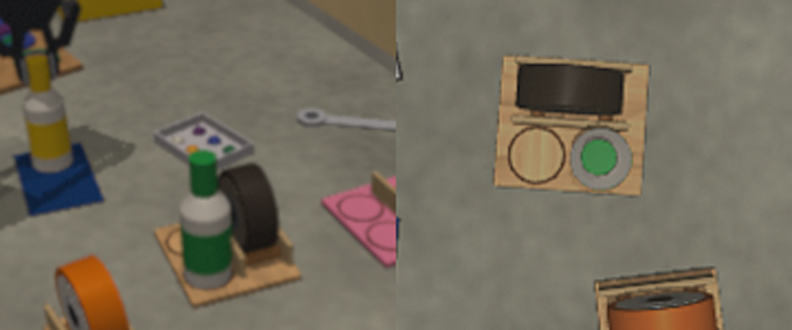

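Green stands on its own ring at (599,157), upright, and yellow is gripped. Carry yellow back.

```bash

python3 -m pendant '[{"dx":0,"dy":0,"dz":-0.006,"rx":0,"ry":0,"rz":0,"hand":0.02},{"dx":0,"dy":0,"dz":-0.01,"rx":0,"ry":0,"rz":0,"hand":0.02},{"dx":0,"dy":0,"dz":-0.016,"rx":0,"ry":0,"rz":0,"hand":0.02},{"dx":0,"dy":0,"dz":-0.018,"rx":0,"ry":0,"rz":0,"hand":0.02},{"dx":0,"dy":0,"dz":-0.014,"rx":0,"ry":0,"rz":0,"hand":0.02}]'>/dev/null
python3 -m pendant '[{"dx":-0.012,"dy":0.006,"dz":0,"rx":0,"ry":0,"rz":0,"hand":0.02},{"dx":-0.024,"dy":0.011,"dz":0,"rx":0,"ry":0,"rz":0,"hand":0.02},{"dx":-0.03,"dy":0.013,"dz":0,"rx":0,"ry":0,"rz":0,"hand":0.02},{"dx":-0.03,"dy":0.014,"dz":0,"rx":0,"ry":0,"rz":0,"hand":0.02},{"dx":-0.03,"dy":0.013,"dz":0,"rx":0,"ry":0,"rz":0,"hand":0.02},{"dx":-0.03,"dy":0.014,"dz":0,"rx":0,"ry":0,"rz":0,"hand":0.02},{"dx":-0.03,"dy":0.013,"dz":0,"rx":0,"ry":0,"rz":0,"hand":0.02},{"dx":-0.03,"dy":0.014,"dz":0,"rx":0,"ry":0,"rz":0,"hand":0.02},{"dx":-0.025,"dy":0.011,"dz":0,"rx":0,"ry":0,"rz":0,"hand":0.02},{"dx":-0.014,"dy":0.006,"dz":0,"rx":0,"ry":0,"rz":0,"hand":0.02},{"dx":0,"dy":0,"dz":0,"rx":0,"ry":0,"rz":0,"hand":0.02},{"dx":0,"dy":0,"dz":0,"rx":0,"ry":0,"rz":0,"hand":0.02}]'>/dev/null
python3 -m pendant '[{"dx":0,"dy":0,"dz":0,"rx":0,"ry":0,"rz":0,"hand":0.02},{"dx":0,"dy":0,"dz":0,"rx":0,"ry":0,"rz":0,"hand":0.02},{"dx":0,"dy":0,"dz":0,"rx":0,"ry":0,"rz":0,"hand":0.02}]' >/dev/null
python3 go.py .6028 .0765 .1377 -4.7
```

```text
pos [0.6016 0.0778 0.1943] yaw -4.57 tilt [-0.0004  0.0005] rz 0.13 dx -0.0011 dy 0.0013 dz 0.0566 F [ 0.   0.2 -2.7] w 0.0293 g 40 t 37.9
```

```bash

python3 -m pendant '[{"dx":-0.001,"dy":0.001,"dz":0.012,"rx":0,"ry":0,"rz":0,"hand":0.02},{"dx":0,"dy":0,"dz":0.016,"rx":0,"ry":0,"rz":0,"hand":0.02},{"dx":0,"dy":0,"dz":0.013,"rx":0,"ry":0,"rz":0,"hand":0.02},{"dx":0,"dy":0,"dz":0.007,"rx":0,"ry":0,"rz":0,"hand":0.02},{"dx":0,"dy":0,"dz":0.003,"rx":0,"ry":0,"rz":0,"hand":0.02},{"dx":0,"dy":0,"dz":0.002,"rx":0,"ry":0,"rz":0,"hand":0.02},{"dx":0,"dy":0,"dz":0,"rx":0,"ry":0,"rz":0,"hand":0.02},{"dx":0,"dy":0,"dz":0,"rx":0,"ry":0,"rz":0,"hand":0.02}]'>/dev/null
python3 go.py .6028 .0765 .1377 -4.7
python3 -m pendant '[{"dx":0,"dy":0,"dz":0.002,"rx":0,"ry":0,"rz":0,"hand":0.02},{"dx":0,"dy":0,"dz":0,"rx":0,"ry":0,"rz":0,"hand":0.02},{"dx":0,"dy":0,"dz":0,"rx":0,"ry":0,"rz":0,"hand":0.02}]'>/dev/null
python3 go.py .6028 .0765 .1377 -4.7
python3 -m pendant '[{"dx":0,"dy":0,"dz":0.001,"rx":0,"ry":0,"rz":0,"hand":0.02},{"dx":0,"dy":0,"dz":0,"rx":0,"ry":0,"rz":0,"hand":0.02},{"dx":0,"dy":0,"dz":0,"rx":0,"ry":0,"rz":0,"hand":0.02}]'>/dev/null
python3 go.py .6028 .0765 .1377 -4.7
```

```text
pos [0.6036 0.0756 0.142 ] yaw -4.65 tilt [0.0015 0.0001] rz 0.05 dx 0.0008 dy -0.0009 dz 0.0043 F [ 0.5  0.3 -3.2] w 0.0289 g 40 t 38.6
pos [0.6032 0.0754 0.1396] yaw -4.67 tilt [0.0005 0.0001] rz 0.03 dx 0.0011 dy -0.0005 dz 0.0019 F [ 0.3  0.8 -3.2] w 0.0287 g 40 t 38.8
pos [0.603  0.0754 0.1383] yaw -4.67 tilt [-0.      0.0001] rz 0.03 dx 0.0011 dy -0.0003 dz 0.0006 F [-0.3  0.4 -1.4] w 0.0291 g 40 t 39.1
```

```bash

python3 -m pendant '[{"dx":0.001,"dy":0,"dz":0,"rx":0,"ry":0,"rz":0,"hand":0.02},{"dx":0,"dy":0,"dz":0.001,"rx":0,"ry":0,"rz":0,"hand":0.02},{"dx":0,"dy":0,"dz":0,"rx":0,"ry":0,"rz":0,"hand":0.02},{"dx":0,"dy":0,"dz":0,"rx":0,"ry":0,"rz":0,"hand":0.02}]'>/dev/null
python3 go.py .6028 .0765 .1377 -4.7
python3 -m pendant '[{"dx":0,"dy":0,"dz":0.001,"rx":0,"ry":0,"rz":0,"hand":0.02},{"dx":0,"dy":0,"dz":0,"rx":0,"ry":0,"rz":0,"hand":0.02},{"dx":0,"dy":0,"dz":0,"rx":0,"ry":0,"rz":0,"hand":0.02}]'>/dev/null
python3 go.py .6028 .0765 .1377 -4.7
```

```text
pos [0.6033 0.0765 0.1377] yaw -4.67 tilt [0.0006 0.0002] rz 0.03 dx -0.0000 dy -0.0005 dz 0.0000 F [-1.3  0.8  0.8] w 0.0290 g 40 t 39.4
pos [0.6034 0.0765 0.1377] yaw -4.67 tilt [0.0015 0.0003] rz 0.03 dx -0.0001 dy -0.0006 dz 0.0000 F [-1.9  0.5  5.7] w 0.0294 g 41 t 39.6
```

Down. Release, rise, move away, and look.

```bash

python3 -m pendant '[{"dx":0,"dy":0,"dz":0,"rx":0,"ry":0,"rz":0,"hand":0.031},{"dx":0,"dy":0,"dz":0,"rx":0,"ry":0,"rz":0,"hand":0.035},{"dx":0,"dy":0,"dz":0,"rx":0,"ry":0,"rz":0,"hand":0.045},{"dx":0,"dy":0,"dz":0,"rx":0,"ry":0,"rz":0,"hand":0.06},{"dx":0,"dy":0,"dz":0,"rx":0,"ry":0,"rz":0,"hand":0.06},{"dx":0,"dy":0,"dz":-0.01,"rx":0,"ry":0,"rz":0,"hand":0.06},{"dx":0,"dy":0,"dz":-0.02,"rx":0,"ry":0,"rz":0,"hand":0.06},{"dx":0,"dy":0,"dz":-0.03,"rx":0,"ry":0,"rz":0,"hand":0.06},{"dx":0,"dy":0,"dz":-0.03,"rx":0,"ry":0,"rz":0,"hand":0.06},{"dx":0,"dy":0,"dz":0,"rx":0,"ry":0,"rz":0,"hand":0.06}]'>/dev/null
python3 -m pendant '[{"dx":0.02,"dy":-0.01,"dz":0,"rx":0,"ry":0,"rz":0,"hand":0.06},{"dx":0.03,"dy":-0.015,"dz":0,"rx":0,"ry":0,"rz":0,"hand":0.06},{"dx":0.03,"dy":-0.015,"dz":0,"rx":0,"ry":0,"rz":0,"hand":0.06},{"dx":0.03,"dy":-0.015,"dz":0,"rx":0,"ry":0,"rz":0,"hand":0.06},{"dx":0.03,"dy":-0.015,"dz":0,"rx":0,"ry":0,"rz":0,"hand":0.06},{"dx":0.03,"dy":-0.015,"dz":0,"rx":0,"ry":0,"rz":0,"hand":0.06},{"dx":0.03,"dy":-0.015,"dz":0,"rx":0,"ry":0,"rz":0,"hand":0.06},{"dx":0.03,"dy":-0.015,"dz":0,"rx":0,"ry":0,"rz":0,"hand":0.06},{"dx":0.02,"dy":-0.01,"dz":0,"rx":0,"ry":0,"rz":0,"hand":0.06},{"dx":0,"dy":0,"dz":0,"rx":0,"ry":0,"rz":0,"hand":0.06},{"dx":0,"dy":0,"dz":0,"rx":0,"ry":0,"rz":0,"hand":0.06},{"dx":0,"dy":0,"dz":0,"rx":0,"ry":0,"rz":0,"hand":0.06}]'
python3 look.py j >/dev/null
python3 - <<'E'
from geo import *
a=cv2.imread("pics/j_side.png")[90:300,230:420];b=cv2.imread("pics/j_top.png")[120:330,250:450]
cv2.imwrite("pics/j.png",cv2.resize(cv2.hconcat([a,b]),None,fx=2,fy=2,interpolation=2))
t=load("top")
for n,m in(("yel",(22,34,120,90,(260,190,340,240))),("grn",(50,80,90,60,(295,190,335,230)))):
    print(n,cv2.minEnclosingCircle(np.float32(plane(t,big(mask(t,*m)),.17)[:,:2])))
E
```

```text
clock: 41.48
position: [0.4991, 0.3353, 0.2265]
ee_rot: [0.0, 0.735, 0.678, 0.0]
contact_force: [0.0, -1.0, 0.5]
width: 0.06
gripper_force: 0.0
yel ((0.6030368804931641, 0.0747884213924408), 0.01490548625588417)
grn ((0.5968990921974182, 0.006866470444947481), 0.014231911860406399)
```

View pics/j.png

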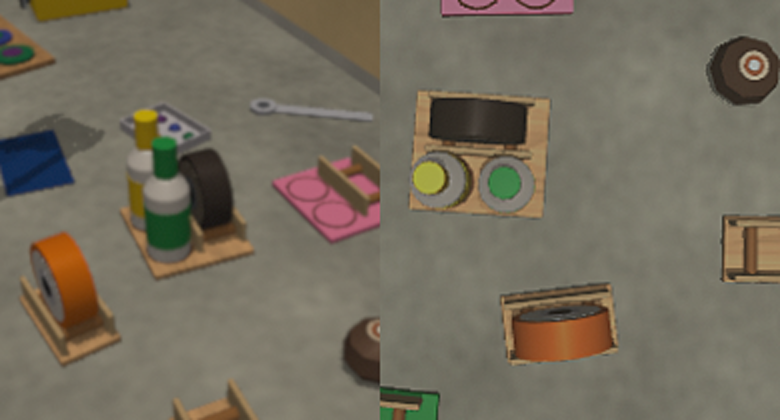

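Everything is in place. The orange wheel is in the cradle at (562,330), the dark wheel is in the rack at (478,120), and the bottles are within 2 mm of where they started. The stone and tray are where they were. Handing in.

```bash
python3 -c "
from rig import manip
print(manip.sign_off())"
```

```text
the job is handed in; nothing more can be done
None
```

The job is done and handed in at about 41 s of the allowed 144 s: the spare wheel is in the cradle, the worn wheel is in the rack, both bottles are back on their own rings within 2 mm of where they started, and I left the stone and gem tray alone.

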